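# Rack the middle bit box

### The arm

A 7-joint arm with a two-finger parallel gripper is mounted at the origin on the work surface. World frame = base frame: x ahead of the robot, y to its left, z up, the work surface at z = 0. Lengths are in m, angles in rad, forces in N, time in s.
With the tool pointing down it reaches from about 0.4 to 0.925 m from the base axis. Payload 5.6 kg.
Tool frame: the origin (TCP) lies between the finger pads; the fingertips stand 14 mm ahead of it and the grasp point (between the pads) lies 5 mm behind it (r.tips_ahead is the distance from the TCP to the fingertips, in m); x points along the fingers, y is the direction in which the jaws open and shut, and the axes are right-handed (so a half turn about x gives the same grasp; the last joint's range is limited). The gripper opens to 85 mm and grips with 20 to 120 N. Pads are 22 mm wide; open, the fingers measure 114 mm over their backs; the gripper's body (76 mm by 85 mm) begins 54 mm behind the grasp point. The pads swing forward as they close: fully open they stand 13 mm farther back than shut.
Start: joints at [1.246, 0.468, -0.012, 1.603, 0.006, 1.071, -0.056], TCP at [0.181, -0.624, 0.223] pointing down, gripper open.
Joint ranges: [-2.53, 2.53], [-0.31, 2.02], [-1.57, 1.55], [0.28, 2.44], [-1.29, 4.43], [0.15, 1.84], [-2.92, 2.92]. Speed limits (rad/s): [2.57, 2.57, 3.14, 3.14, 3.14, 3.14, 3.14].

### API

Orientations are given as a rotation vector (axis times angle).
In Python, from cell import r gives the robot as it stands. Calls block until the motion is done:
- r.goto(position, orientation): joint-space move of the TCP to a pose.
- r.move_l(position, orientation=None, rate=0.15): straight line of the TCP; orientation=None keeps the orientation; rate is the mean speed in m/s.
- r.move_joints(angles): joint-space move.
- r.grip(opening, force=None): finger opening in m; force is the grip in N (None keeps the last); returns when the fingers have stopped.
- r.pause(seconds).
- r.inverse_kinematics(position, orientation): joint angles nearest the present ones, or None.
- r.get_state(): the state.
- r.camera(name): name is "scene" or "top" or "wrist"; returns the picture (384x512x3 uint8, blue, green, red); there is no depth.
- r.camera_info(name): a dict with "intrinsics" (3x3 intrinsics, pixels), "R" (3x3) and "t" (3): a world point X has camera coordinates R X + t. Camera axes: x right, y down, z forward; pixel columns grow to the right and rows downward; lengths in m; the calibration is good to about 2 mm. The wrist camera is an equidistant fisheye: a pixel r from the principal point sees the ray r / f radians off the axis. A picture is of the moment at which its call begins: read the wrist's pose just before it. camera_info takes no time and is no camera call; for the wrist camera it gives the pose at the moment of the call.
A pose or a line that the arm cannot do raises r.IKError and nothing moves.
- r.job_done(): hands the job in, once; it reports no verdict.
The state is a dict: "clock": time; "joint_pos": joint angles; "dq": joint speeds; "joint_efforts": joint torques, N m; "tool_pos": TCP position; "tool_rot": TCP orientation; "contact_force": force on the tool from outside, world axes, zero at the start; "ft_torque": the same for the moment, N m; "finger_gap": finger opening in m.
Only numpy, scipy, OpenCV 4.12 (cv2) and the standard library are available. Lean on these libraries where they do the work, as an engineer would, in place of code of your own. Each camera call takes 0.05 s, during which the arm holds its last target.

### The job

The middle box of the stack of three belongs in the sloped rack: lay it lengthwise, lid outwards, in whichever of the three places is empty, with its upper end under the hood, and push it firmly but not violently down the slope until it stands hard against the foot bar. Lift the top box off first, setting it aside wherever there is room (the rubber mat is free), and at the end it must be back squarely on the bottom box, which stays where it is. Set the boxes down gently, without dropping or tumbling them, and leave everything else alone.

Things in the scene. Friction and masses are not known exactly. Their poses are not given: they have to be found in the camera images.
- top_case: A flat closed drill-bit box, 150 x 56 x 32 mm (x, y, z), dark plastic with a grey lid, flat top, about 0.2 to 0.5 kg. Origin at the centre of its underside; x along its length, z out of its lid. It looks the same turned half way round (the metal catch on one end does not matter). This one is the top of the stack of three at the start.
- middle_case: A flat closed drill-bit box, 150 x 56 x 32 mm (x, y, z), dark plastic with a grey lid, flat top, about 0.2 to 0.5 kg. Origin at the centre of its underside; x along its length, z out of its lid. It looks the same turned half way round (the metal catch on one end does not matter). This one is the middle of the stack at the start: the box to be racked.
- bottom_case: A flat closed drill-bit box, 150 x 56 x 32 mm (x, y, z), dark plastic with a grey lid, flat top, about 0.2 to 0.5 kg. Origin at the centre of its underside; x along its length, z out of its lid. It looks the same turned half way round (the metal catch on one end does not matter). This one is the bottom of the stack and stands level on the table, with its origin at table height.
- rack_case_1: A flat closed drill-bit box, 150 x 56 x 32 mm (x, y, z), dark plastic with a grey lid, flat top, about 0.2 to 0.5 kg. Origin at the centre of its underside; x along its length, z out of its lid. It looks the same turned half way round (the metal catch on one end does not matter). Already in one of the three places of the rack, which one changes.
- rack_case_2: A flat closed drill-bit box, 150 x 56 x 32 mm (x, y, z), dark plastic with a grey lid, flat top, about 0.2 to 0.5 kg. Origin at the centre of its underside; x along its length, z out of its lid. It looks the same turned half way round (the metal catch on one end does not matter). Already in another of the three places of the rack, which one changes.
- bed: The rack's sloping bed, a white grippy-coated sheet 335 mm wide, rising 30 degrees away from the robot. x up the slope, y across it, z square out of it. Origin on its face, mid-width, where the face meets the foot bar. Three places for boxes, length along x, have centre lines at y = -105, 0, 105 mm; two hold boxes, the empty one only a thin flat blank card. A box fully home has its origin at x = 75 mm, z = 0.
- hood_edge (a point): Middle of the lower front edge of the rack's flat steel hood, in the bed's frame at x = 122, y = 0, z = 56 mm. The hood is 4 mm thick, parallel to the bed, full width, up to x = 184 mm, on end walls at y = -164 and 164 mm as long as the hood. The upper end of a racked box lies under it, so the box is slid in at the slope's angle, over the foot bar.
- guide (a point): Middle of the top of the guide strip between the places at y = 0 and 105 mm of the bed: 4 mm high, 4 mm wide, from x = 5 to 105 mm at y = 52 mm; its twin is at y = -52 mm. The bed's coating grips: a box stays wherever it is let go on the slope (friction about 0.8 to 1.1) and must be pushed home.
- foot_bar: The fixed rigid aluminium bar across the lower end of the bed, 8 mm thick and standing 10 mm out of the bed's face; same frame as the bed. Its upper face is at x = 0. A firm push is some 5 to 20 N.
- mat: A fixed black rubber mat, 190 x 100 x 4 mm (x, y, z), lying on the table with nothing on it. Origin at the centre of its underside.
- screwdriver: A bystander, the screwdriver (150 mm long) lying or standing on the table; to be left alone.
- tape_measure: A bystander, the tape measure (62 x 34 x 58 mm) lying or standing on the table; to be left alone.
- spray_can: A bystander, the spray can (54 mm across, 150 mm high) lying or standing on the table; to be left alone.
- spanner: A bystander, the spanner (130 mm long, flat) lying or standing on the table; to be left alone.
- battery: A bystander, the tool battery (110 x 70 x 61 mm) lying or standing on the table; to be left alone.
- hammer: A bystander, the wooden-handled hammer lying or standing on the table; to be left alone.
Not all that is in view belongs to the job. What is shaped like the top_case but purple is not meant.

How it is judged:
On the way:
1. the middle box, lying in its place in the rack, is pressed firmly (over 4 N) against the foot bar (x of middle_case in the frame of bed between 0.07 and 0.0785 m and z of middle_case in the frame of bed between -0.004 and 0.004 m and (y of middle_case in the frame of bed between -0.118 and -0.092 m or y of middle_case in the frame of bed between -0.013 and 0.013 m or y of middle_case in the frame of bed between 0.092 and 0.118 m) and angle between the z axis of middle_case and the z axis of bed, either way round below 0.06 rad and angle between middle_case's own z axis and vertical below 0.7 rad and angle between the x axis of middle_case and the x axis of bed, either way round below 0.1 rad and contact force between middle_case and foot_bar above 4 N), for 0.1 s.
At the end, for the whole second after the job is handed in: Middle box at rest in the rack's empty place: within 3.5 mm of the foot bar and 13 mm of the centre line, flat (0.06 rad), straight (0.1 rad). Top box on the bottom box within 10 mm along, 8 mm across, 0.1 rad. Bottom box moved under 25 mm (x of middle_case in the frame of bed between 0.07 and 0.0785 m and z of middle_case in the frame of bed between -0.004 and 0.004 m and (y of middle_case in the frame of bed between -0.118 and -0.092 m or y of middle_case in the frame of bed between -0.013 and 0.013 m or y of middle_case in the frame of bed between 0.092 and 0.118 m) and angle between the z axis of middle_case and the z axis of bed, either way round below 0.06 rad and angle between middle_case's own z axis and vertical below 0.7 rad and angle between the x axis of middle_case and the x axis of bed, either way round below 0.1 rad and x of top_case in the frame of bottom_case between -0.01 and 0.01 m and y of top_case in the frame of bottom_case between -0.008 and 0.008 m and z of top_case in the frame of bottom_case between 0.028 and 0.036 m and angle between the x axis of top_case and the x axis of bottom_case, either way round below 0.1 rad and angle between top_case's own z axis and vertical below 0.06 rad and distance of bottom_case from where it was at the start of the episode below 0.025 m and linear speed of each of middle_case, top_case below 0.02 m/s); the robot touches nothing.
It fails at once if the middle box is driven against the foot bar with more than 60 N (contact force between middle_case and foot_bar above 60 N).
It fails at once if a box is dropped or tumbles (turns faster than 6 rad/s, or lands with more than 80 N) (angular speed of any of middle_case, top_case above 6 rad/s or contact force between top_case and bottom_case above 80 N or contact force between middle_case and bed above 80 N).
It fails at once if a box already in the rack is shifted more than 15 mm (distance of any of rack_case_1, rack_case_2 from where it was at the start of the episode above 0.015 m).
It fails at once if another thing on the table is shifted more than 30 mm (distance of any of screwdriver, tape_measure, spray_can, spanner, battery, hammer from where it was at the start of the episode above 0.03 m).
It also fails if it takes over 69 s, if anything falls off the work surface, if the arm or the gripper's body presses on something with over 40 N, if the wrist force passes 120 N, or if a joint passes its speed limit or range.

## Working session

There is one attempt and no reset: what is moved stays moved. The work goes in short steps, each a Python script; the robot and the scene stay as the last script left them, time stands still between calls to the robot, and variables do not carry over. Pictures are saved under pics/ and viewed, and the job is handed in when it is done.

```bash
ls -la; mkdir -p pics; python3 - <<'E'
from cell import r
import cv2
for n in ["scene","top","wrist"]:
    i=r.camera_info(n); im=r.camera(n); cv2.imwrite(f"pics/{n}0.png",im)
    print(n,i)
print(r.get_state())
E
```

```text
total 12
drwxr-xr-x  3 agent agent 4096 Dec  7 14:50 .
drwxr-xr-x 23 root  root  4096 Dec  7 14:50 ..
drwxr-xr-x  2 agent agent 4096 Dec  7 14:50 pics
scene {'intrinsics': array([[452.258827  ,   0.        , 256.1418306 ],
       [  0.        , 452.258827  , 195.64433152],
       [  0.        ,   0.        ,   1.        ]]), 'R': array([[ 0.76082299,  0.6489381 , -0.00526439],
       [ 0.5543366 , -0.65408617, -0.5146671 ],
       [-0.33743046,  0.38865231, -0.85737394]]), 't': array([-0.44229824, -0.15382326,  1.51333153])}
top {'intrinsics': array([[469.28078332,   0.        , 243.90527531],
       [  0.        , 469.28078332, 190.24842895],
       [  0.        ,   0.        ,   1.        ]]), 'R': array([[ 0.01094418, -0.99990425, -0.0084683 ],
       [-0.99588559, -0.01013755, -0.0900507 ],
       [ 0.08995623,  0.00941899, -0.99590118]]), 't': array([0.1238895 , 0.48358163, 1.65322944])}
wrist {'intrinsics': array([[297.31863964,   0.        , 258.7799212 ],
       [  0.        , 297.31863964, 183.40040981],
       [  0.        ,   0.        ,   1.        ]]), 'R': array([[ 0.27
[... 167 characters left out ...]
26,  0.38119183])}
{'clock': 0.15, 'joint_pos': array([ 1.24599999,  0.46816494, -0.01159367,  1.60339756,  0.00597837,
        1.07138568, -0.05635562]), 'dq': array([-0.00028611, -0.00073138,  0.00106738, -0.00333753,  0.00043964,
        0.00141762,  0.00063701]), 'joint_efforts': array([ 8.42327245e-04, -5.32793498e+01,  2.16967677e-02, -2.51556104e+01,
        1.14903573e-02,  5.54622151e-03, -1.67942886e-05]), 'tool_pos': array([ 0.18057497, -0.6239703 ,  0.22226961]), 'tool_rot': array([ 2.07073696,  0.29495445, -2.07130465]), 'contact_force': array([-0.01797814, -0.31284982, -0.71005808]), 'ft_torque': array([ 0.03656819,  0.00152473, -0.02238735]), 'finger_gap': 0.08574563651980911}
```

View pics/scene0.png

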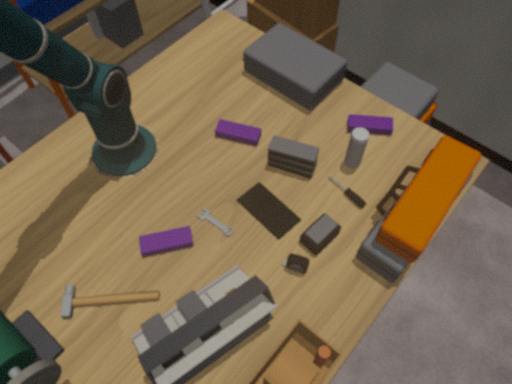

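View pics/top0.png

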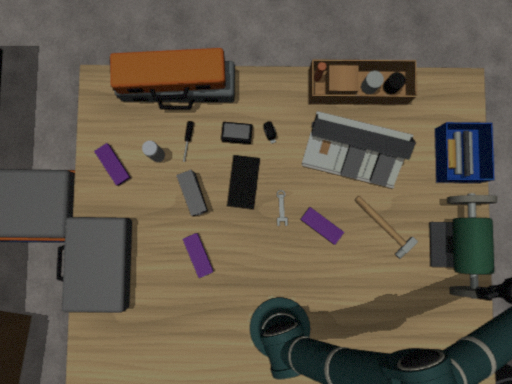

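View pics/wrist0.png

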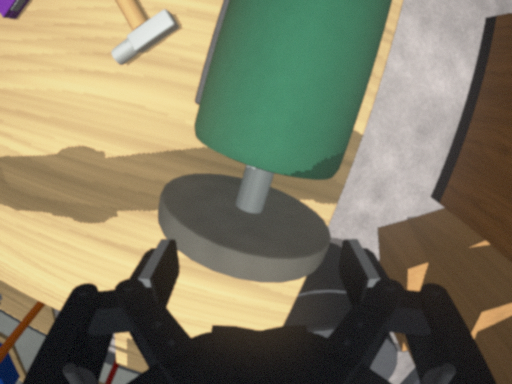

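```bash
python3 - <<'E'
import cv2,numpy as np
t=cv2.imread("pics/top0.png"); s=cv2.imread("pics/scene0.png")
a=cv2.resize(t[105:205,295:425],None,fx=5,fy=5,interpolation=cv2.INTER_CUBIC)
b=cv2.resize(t[160:225,165:265],None,fx=6,fy=6,interpolation=cv2.INTER_CUBIC)
c=cv2.resize(s[255:384,125:285],None,fx=5,fy=4.6,interpolation=cv2.INTER_CUBIC)
d=cv2.resize(s[125:185,255:335],None,fx=8,fy=8,interpolation=cv2.INTER_CUBIC)
for n,x in zip("abcd",(a,b,c,d)): cv2.imwrite(f"pics/crop_{n}.png",x)
E
```

```text
(no output)
```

View pics/crop_a.png

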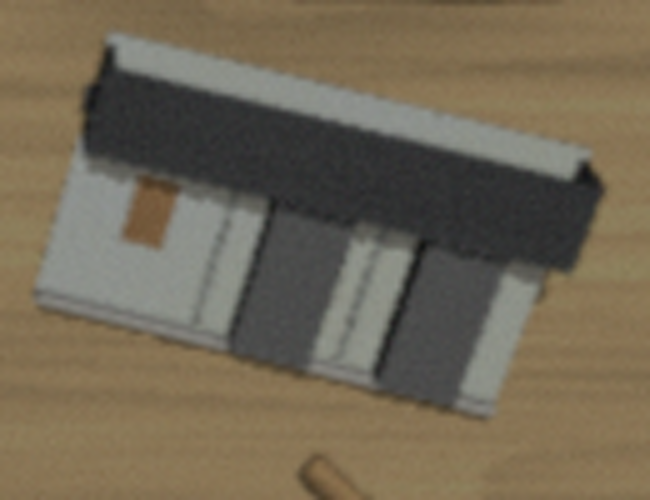

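View pics/crop_b.png

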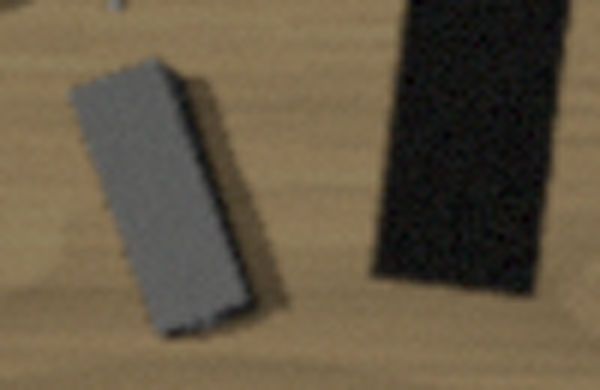

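View pics/crop_c.png

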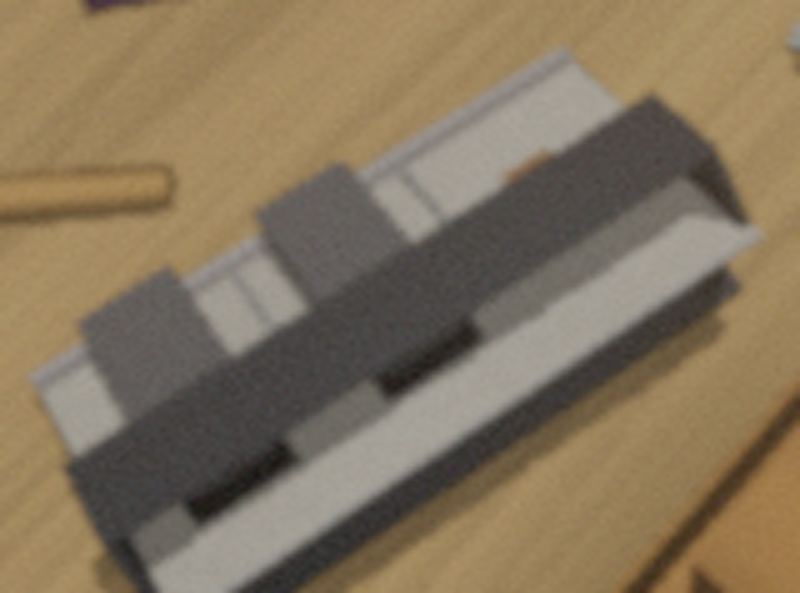

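View pics/crop_d.png

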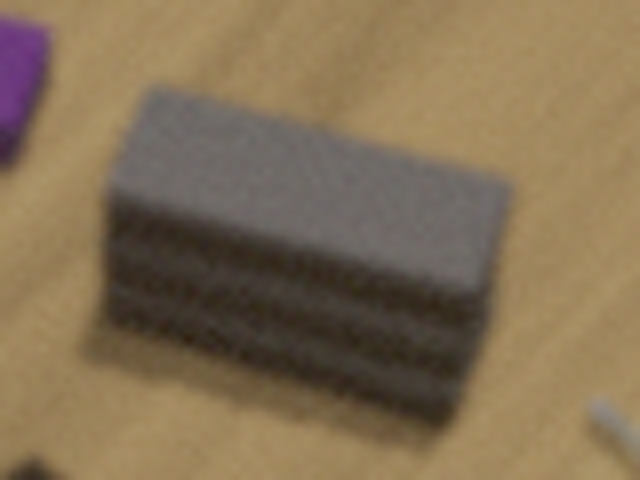

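```bash
cat > h.py <<'E'
from cell import r
import numpy as np, cv2
from scipy.spatial.transform import Rotation as Rn
def ray(ci,px,fish):
    K=ci["intrinsics"];x=(px[0]-K[0,2])/K[0,0];y=(px[1]-K[1,2])/K[1,1]
    if fish:
        th=np.hypot(x,y); s=np.sin(th)/th if th>1e-9 else 1.
        d=np.array([x*s,y*s,np.cos(th)])
    else: d=np.array([x,y,1.])
    R,t=np.array(ci["R"]),np.array(ci["t"])
    d=R.T@d
    return -R.T@t, d/np.linalg.norm(d)
def onplane(ci,px,z,fish=False):
    c,d=ray(ci,px,fish); return c+d*(z-c[2])/d[2]
def proj(ci,X,fish=False):
    p=np.array(ci["R"])@X+np.array(ci["t"]);K=ci["intrinsics"]
    if fish:
        rho=np.hypot(p[0],p[1]);th=np.arctan2(rho,p[2]);u=p[:2]/rho*th
    else: u=p[:2]/p[2]
    return np.array([K[0,0]*u[0]+K[0,2],K[1,1]*u[1]+K[1,2]])
def tri(rays):
    A=np.zeros((3,3));b=np.zeros(3)
    for c,d in rays:
        P=np.eye(3)-np.outer(d,d);A+=P;b+=P@c
    X=np.linalg.solve(A,b); return X,[np.linalg.norm((np.eye(3)-np.outer(d,d))@(X-c)) for c,d in rays]
def tool_rot(xdir,ydir):
    x=np.array(xdir,float);x/=np.linalg.norm(x);y=np.array(ydir,float);y-=x*(x@y);y/=np.linalg.norm(y)
    return Rn.from_matrix(np.column_stack([x,y,np.cross(x,y)])).as_rotvec()
E
python3 - <<'E'
from h import *
np.set_printoptions(precision=4,suppress=True)
T=r.camera_info("top");S=r.camera_info("scene")
st=[(165+x/6,160+y/6) for x,y in [(70,93),(157,60),(250,303),(165,328)]]
P=[onplane(T,p,.096) for p in st]
for p in P: print(p)
print([np.linalg.norm(P[i][:2]-P[(i+1)%4][:2]) for i in range(4)], np.mean(P,0))
ss=[(255+x/8,125+y/8) for x,y in [(150,90),(512,185),(490,292),(108,195)]]
Q=[onplane(S,p,.096) for p in ss]; print("scene");[print(q) for q in Q];print(np.mean(Q,0))
print("mat",np.mean([onplane(T,p,.004) for p in [(231,155),(259,157),(254,209),(228,206)]],0))
f=lambda x,y:(295+x/5,105+y/5); g=lambda x,y:(125+x/5,255+y/4.6)
for n,a,b in [("bar+y",(36,295),(562,48)),("bar-y",(490,415),(32,378)),("hoodfront+y",(87,152),(655,97)),("bedtop-y",(590,150),None),("hoodfront+y",(87,152),(655,97)),("bedtop+y",(110,35),(762,235))]:
    if b: print(n,tri([ray(T,f(*a),0),ray(S,g(*b),0)]))
print("cams",-T["R"].T@T["t"],-S["R"].T@S["t"],r.tips_ahead)
st=r.get_state();W=r.camera_info("wrist");print("wcam",-W["R"].T@W["t"],st["tool_pos"]); print(Rn.from_rotvec(st["tool_rot"]).as_matrix(), W["R"])
E
```

```text
[0.524  0.3593 0.096 ]
[0.5435 0.3099 0.096 ]
[0.4051 0.2542 0.096 ]
[0.3905 0.3022 0.096 ]
[np.float64(0.05304352734260035), np.float64(0.14913703929578231), np.float64(0.05013882296679386), np.float64(0.1452306162850017)] [0.4658 0.3064 0.096 ]
scene
[0.3928 0.3069 0.096 ]
[0.5286 0.361  0.096 ]
[0.5521 0.315  0.096 ]
[0.4129 0.2569 0.096 ]
[0.4716 0.3099 0.096 ]
mat [0.5152 0.1328 0.004 ]
bar+y (array([ 0.5766, -0.0758,  0.0425]), [np.float64(0.0011118888035728189), np.float64(0.0011118888035729388)])
bar-y (array([ 0.4958, -0.3975,  0.0315]), [np.float64(0.0019457334544604916), np.float64(0.0019457334544605491)])
hoodfront+y (array([ 0.66  , -0.0967,  0.1434]), [np.float64(0.003321016110528019), np.float64(0.0033210161105279726)])
hoodfront+y (array([ 0.66  , -0.0967,  0.1434]), [np.float64(0.003321016110528019), np.float64(0.0033210161105279726)])
bedtop+y (array([ 0.7453, -0.1156,  0.1224]), [np.float64(0.0031471979378268115), np.float64(0.003147197937826703)])
cams [0.3315 0.1132 1.691 ] [ 0.9324 -0.4017  1.216 ] 0.014
wcam [ 0.2602 -0.6022  0.3734] [ 0.1806 -0.624   0.2223]
[[-0.0005  0.2779 -0.9606]
 [ 0.0012 -0.9606 -0.2779]
 [-1.     -0.0013  0.0001]] [[ 0.2783 -0.9605 -0.002 ]
 [-0.909  -0.2641  0.3224]
 [-0.3102 -0.0879 -0.9466]]
```

```bash
python3 - <<'E'
from h import *
np.set_printoptions(precision=4,suppress=True)
r.move_l([0.181,-0.55,0.42],rate=.3)
th=-0.244
def look(n,p,th):
    o=tool_rot([0,0,-1],[np.sin(th),-np.cos(th),0])
    r.goto(p,o); r.pause(.3)
    ci=r.camera_info("wrist"); im=r.camera("wrist"); cv2.imwrite(f"pics/{n}.png",im)
    np.savez(f"{n}.npz",**ci); print(n,r.get_state()["joint_pos"],r.get_state()["tool_pos"],r.get_state()["clock"])
look("wr1",[0.52,-0.22,0.38],th)
look("ws1",[0.46,0.306,0.30],np.radians(21.8))
E
```

```text
wr1 [ 0.6478  0.2319 -0.3707  1.5916  0.0858  1.334  -1.5494] [ 0.5199 -0.2204  0.3801] 3.0833
ws1 [ 0.1373  0.4155 -1.0134  1.7087  0.3726  1.2267 -2.1574] [0.4602 0.3057 0.3   ] 5.3667
```

View pics/wr1.png

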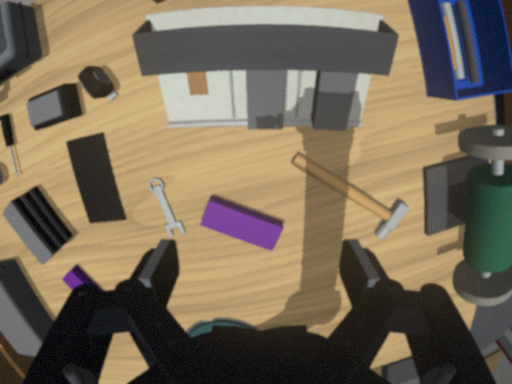

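View pics/ws1.png

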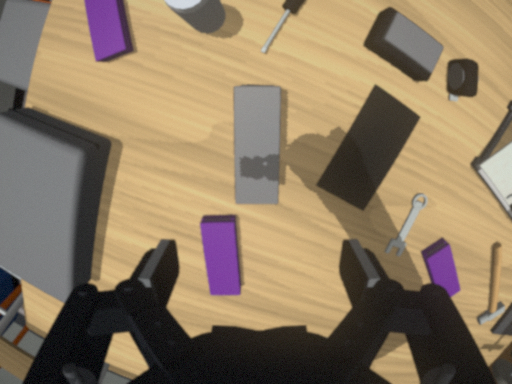

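```bash
python3 - <<'E'
from h import *
np.set_printoptions(precision=4,suppress=True)
im=cv2.imread("pics/ws1.png"); ci=dict(np.load("ws1.npz"))
c=im[70:220,215:300]; cv2.imwrite("pics/ws1c.png",cv2.resize(c,None,fx=4,fy=4,interpolation=cv2.INTER_CUBIC))
im=cv2.imread("pics/wr1.png")
cv2.imwrite("pics/wr1c.png",cv2.resize(im[0:140,125:405],None,fx=2.8,fy=4,interpolation=cv2.INTER_CUBIC))
E
```

```text
(no output)
```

View pics/ws1c.png

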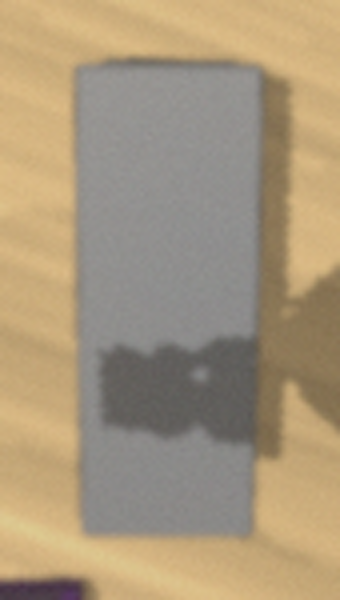

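View pics/wr1c.png

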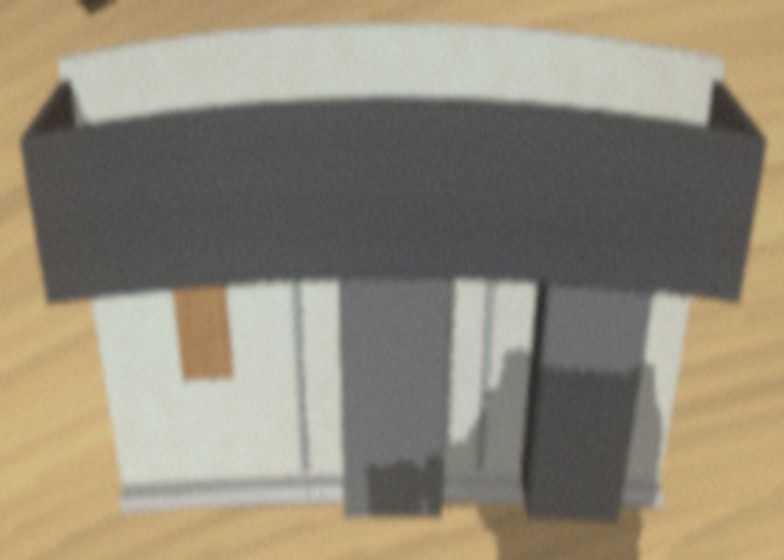

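```bash
python3 - <<'E'
from h import *
from scipy.optimize import least_squares
np.set_printoptions(precision=4,suppress=True)
ci=dict(np.load("ws1.npz"))
P=np.array([onplane(ci,(215+x/4,70+y/4),.096,True) for x,y in [(78,66),(261,68),(250,533),(83,534)]])
print(P,[np.linalg.norm(P[i,:2]-P[(i+1)%4,:2]) for i in range(4)],P.mean(0))
d=P[0]+P[1]-P[2]-P[3];print("yaw",np.degrees(np.arctan2(d[1],d[0])))
W=dict(np.load("wr1.npz"));T=r.camera_info("top");S=r.camera_info("scene")
obs=[]
fw=lambda x,y:(125+x/2.8,y/4); f=lambda x,y:(295+x/5,105+y/5); g=lambda x,y:(125+x/5,255+y/4.6)
for L,p in [((-8,167.5,10),(122,508)),((-8,-167.5,10),(658,506)),((0,28,32),(345,516)),((0,-28,32),(440,516)),((0,-77,32),(527,517)),((0,-133,32),(618,520)),
 ((122,1,60),(48,302)),((122,-1,60),(740,300)),((184,1,60),(22,143)),((184,-1,60),(764,143)),((5,52,4),(306,468)),((5,-52,4),(480,468))]:
    obs.append((L,W,True,fw(*p),'w'))
for L,p in [((-8,167.5,10),(36,297)),((-8,-167.5,10),(490,415)),((122,1,60),(87,152)),((122,-1,60),(573,270)),((0,28,32),(232,345)),((0,-28,32),(307,372)),((0,-77,32),(377,380)),((0,-133,32),(457,405))]:
    obs.append((L,T,False,f(*p),'t'))
for L,p in [((-8,167.5,10),(562,48)),((-8,-167.5,10),(32,376)),((122,1,60),(655,97)),((122,-1,60),(68,467)),((0,28,32),(342,165)),((0,-28,32),(257,213)),((0,-77,32),(170,268)),((0,-133,32),(80,323))]:
    obs.append((L,S,False,g(*p),'s'))
def pose(v):
    Ry=Rn.from_euler('z',v[3])*Rn.from_euler('y',-np.pi/6); return Ry.as_matrix(),v[:3]
def res(v,cams='wts'):
    R,o=pose(v);out=[]
    for L,c,fi,p,k in obs:
        if k not in cams: continue
        L=np.array(L)/1000.
        if abs(L[1])<.002: L[1]=np.sign(L[1])*v[4]
        out.append(proj(c,o+R@L,fi)-p)
    return np.array(out).ravel()
for cams in ['wts','w','ts','t','s']:
    s=least_squares(lambda v:res(v,cams),[.54,-.23,.03,-.244,.166],loss='soft_l1')
    print(cams,s.x,np.degrees(s.x[3]));
    if cams in('wts',): print(res(s.x,cams).reshape(-1,2).round(1).tolist())
E
```

```text
[[0.5261 0.3617 0.096 ]
 [0.5454 0.3115 0.096 ]
 [0.4087 0.258  0.096 ]
 [0.3882 0.3081 0.096 ]] [np.float64(0.05379660223476297), np.float64(0.1468634282463229), np.float64(0.05409262160075323), np.float64(0.14790026737213555)] [0.4671 0.3098 0.096 ]
yaw 21.320869684610503
wts [ 0.5457 -0.2388  0.0277 -0.2382  0.1671] -13.65011324618796
[[-0.3, -0.0], [0.6, -0.2], [-0.3, 0.1], [0.5, -0.1], [-0.6, -0.0], [-0.2, -0.0], [0.3, -0.1], [-1.1, 0.3], [-0.2, -1.8], [0.4, -1.3], [-0.4, -0.4], [-0.4, -0.6], [-1.3, 0.6], [-0.1, 0.0], [-1.6, -0.1], [-1.0, 0.5], [-1.3, 0.9], [-0.7, -0.6], [-1.0, 1.2], [-1.4, 0.1], [-0.4, 0.1], [-1.5, 0.6], [-1.1, -0.5], [-2.2, 0.6], [-0.8, -0.9], [-1.9, 0.8], [-0.9, -0.3], [-2.0, 0.5]]
w [ 0.545  -0.239   0.025  -0.2372  0.1686] -13.587878635635668
ts [ 0.5481 -0.2383  0.0314 -0.2398  0.1648] -13.742377621070151
t [ 0.5483 -0.2446  0.0184 -0.2408  0.1669] -13.798692032081314
s [ 0.5448 -0.2351  0.0175 -0.2381  0.167 ] -13.641831172933149
```

```bash
cat >> h.py <<'E'
YS=np.radians(21.4); CS=np.array([.467,.3095])
BO=np.array([.5455,-.2389,.0265]); BR=(Rn.from_euler('z',-.238)*Rn.from_euler('y',-np.pi/6)).as_matrix()
D=.019  # TCP above box underside
def level(xy,zb,yaw,s): # box pose -> TCP pose
    return np.array([xy[0],xy[1],zb+D]), tool_rot([0,0,-1],[-s*np.sin(yaw),s*np.cos(yaw),0])
def rack(x,z,s,y=.105,bo=None):
    bo=BO if bo is None else bo
    return bo+BR@np.array([x,y,z+D]), tool_rot(-BR[:,2],s*BR[:,1])
E
python3 - <<'E'
from h import *
np.set_printoptions(precision=3,suppress=True)
ci=dict(np.load("ws1.npz"))
M=np.array([onplane(ci,p,.004,True) for p in [(376,86),(419,117),(362,208),(318,185)]])
print(M,M.mean(0)); d=M[0]+M[1]-M[2]-M[3]; print(np.degrees(np.arctan2(d[1],d[0])),np.linalg.norm(M[0]-M[1]),np.linalg.norm(M[0]-M[3]))
for s in(1,-1):
  for ps in (level(CS,.20,YS,s),level(CS,.064,YS,s),level(CS,.032,YS,s),level(M.mean(0),.2,np.radians(-3),s),level(M.mean(0),.004,np.radians(-3),s),
    rack(-.09,.06,s),rack(.04,.017,s),rack(.084,.017,s),rack(.075,0,s)):
    print(s,ps[0],r.inverse_kinematics(*ps))
E
```

```text
[[0.612 0.169 0.004]
 [0.602 0.076 0.004]
 [0.42  0.099 0.004]
 [0.429 0.189 0.004]] [0.516 0.133 0.004]
-6.703804246435373 0.09381281369397085 0.1842162358397524
1 [0.467 0.309 0.219] [ 0.3    0.954 -1.55   1.775  0.966  1.436  0.518]
1 [0.467 0.309 0.083] [ 0.244  1.082 -1.378  1.873  1.141  1.265  0.431]
1 [0.467 0.309 0.051] [ 0.227  1.111 -1.33   1.885  1.182  1.223  0.412]
1 [0.516 0.133 0.219] [ 0.675  0.885 -1.535  1.839  0.909  1.375  0.434]
1 [0.516 0.133 0.023] [ 0.55   1.061 -1.238  1.96   1.176  1.105  0.291]
1 [ 0.456 -0.109  0.05 ] None
1 [ 0.586 -0.141  0.078] [ 0.976  0.724 -1.009  2.172  1.726  0.579  0.037]
1 [ 0.623 -0.15   0.1  ] [ 0.986  0.747 -1.051  2.078  1.592  0.613  0.2  ]
1 [ 0.624 -0.15   0.08 ] [ 0.954  0.767 -1.006  2.083  1.659  0.599  0.138]
-1 [0.467 0.309 0.219] [ 0.076  0.508 -0.95   1.786  0.463  1.09  -2.234]
-1 [0.467 0.309 0.083] [-0.035  0.67  -0.808  1.887  0.633  0.861 -2.366]
-1 [0.467 0.309 0.051] [-0.066  0.711 -0.766  1.901  0.675  0.809 -2.399]
-1 [0.516 0.133 0.219] [ 0.381  0.421 -0.87   1.853  0.371  1.039 -2.262]
-1 [0.516 0.133 0.023] [ 0.183  0.679 -0.636  1.98   0.628  0.687 -2.473]
-1 [ 0.456 -0.109  0.05 ] None
-1 [ 0.586 -0.141  0.078] [-0.234  0.478  0.47   2.244  4.326  0.17   0.244]
-1 [ 0.623 -0.15   0.1  ] [ 0.557  0.5   -0.47   2.101  1.372  0.244 -2.912]
-1 [ 0.624 -0.15   0.08 ] [ 1.152  1.216 -1.454  2.074  1.829  1.11  -2.865]
```

```bash
python3 - <<'E'
from h import *
np.set_printoptions(precision=3,suppress=True)
r.move_joints([-0.58,.3,0,1.65,0,np.pi-1.95,1.4])
s=r.get_state();print(s["tool_pos"],Rn.from_rotvec(s["tool_rot"]).as_matrix(),s["clock"])
M=np.array([.516,.133])
s=1
for ps in (level(CS,.20,YS,s),level(CS,.064,YS,s),level(CS,.032,YS,s),level(M,.2,np.radians(-5),s),level(M,.004,np.radians(-5),s),
    rack(.03,.15,s),rack(.03,.08,s),rack(.035,.017,s),rack(.084,.017,s),rack(.075,0,s)):
    print(s,ps[0],r.inverse_kinematics(*ps))
E
```

```text
[0.514 0.297 0.307] [[-0.    -0.398  0.918]
 [-0.     0.918  0.398]
 [-1.    -0.    -0.   ]] 8.35
1 [0.467 0.309 0.219] [-0.629  0.322 -0.019  1.83   0.007  0.99   1.293]
1 [0.467 0.309 0.083] [-0.631  0.503 -0.018  1.927  0.013  0.712  1.288]
1 [0.467 0.309 0.051] [-0.632  0.554 -0.017  1.938  0.014  0.65   1.287]
1 [0.516 0.133 0.219] [-0.432  0.272  0.139  1.902 -0.045  0.97   1.211]
1 [0.516 0.133 0.023] [-0.391  0.569  0.095  2.017 -0.096  0.56   1.254]
1 [ 0.513 -0.123  0.188] [-0.192  0.099  0.356  2.339  0.042  0.189  1.448]
1 [ 0.547 -0.131  0.127] [ 0.563  0.334 -0.464  2.264  1.326  0.191  0.223]
1 [ 0.582 -0.14   0.075] [ 0.891  0.65  -0.885  2.187  1.737  0.483 -0.025]
1 [ 0.623 -0.15   0.1  ] [ 0.553  0.499 -0.465  2.102  1.369  0.242  0.231]
1 [ 0.624 -0.15   0.08 ] [ 0.54   0.536 -0.451  2.106  1.545  0.24   0.06 ]
```

```bash
python3 - <<'E'
from h import *
np.set_printoptions(precision=3,suppress=True)
r.move_joints([0.15,.75,-1.1,1.8,.75,1.3,.75])
s=r.get_state();print(s["tool_pos"],Rn.from_rotvec(s["tool_rot"]).as_matrix(),s["clock"])
M=np.array([.516,.133])
s=1
r.goto(*level(CS,.16,YS,s)); print(r.get_state()["joint_pos"],r.get_state()["clock"])
for ps in (level(CS,.064,YS,s),level(CS,.032,YS,s),level(M,.1,np.radians(-5),s),level(M,.004,np.radians(-5),s),
    rack(.03,.20,s),rack(.03,.15,s),rack(.03,.08,s),rack(.035,.017,s),rack(.084,.017,s),rack(.075,0,s)):
    print(s,ps[0],r.inverse_kinematics(*ps))
cv2.imwrite("pics/ws2.png",r.camera("wrist")); cv2.imwrite("pics/sc2.png",r.camera("scene"))
E
```

```text
[0.464 0.245 0.149] [[-0.079 -0.4    0.913]
 [-0.199  0.904  0.379]
 [-0.977 -0.152 -0.151]] 9.375
[ 0.193  0.704 -1.184  1.815  0.725  1.137  0.702] 9.7417
1 [0.467 0.309 0.083] [ 0.117  0.809 -1.06   1.879  0.854  0.993  0.612]
1 [0.467 0.309 0.051] [ 0.088  0.846 -1.014  1.892  0.9    0.947  0.581]
1 [0.516 0.133 0.119] [ 0.478  0.691 -1.061  1.926  0.736  0.977  0.55 ]
1 [0.516 0.133 0.023] [ 0.375  0.807 -0.91   1.968  0.885  0.829  0.44 ]
1 [ 0.489 -0.117  0.231] [ 1.452  0.126 -1.327  2.27   0.484  0.352  1.077]
1 [ 0.513 -0.123  0.188] [ 1.163  0.294 -1.113  2.269  1.03   0.367  0.559]
1 [ 0.547 -0.131  0.127] [ 0.858  0.422 -0.809  2.249  1.449  0.334  0.16 ]
1 [ 0.582 -0.14   0.075] [ 0.624  0.519 -0.547  2.201  1.769  0.281 -0.16 ]
1 [ 0.623 -0.15   0.1  ] [ 0.715  0.555 -0.669  2.092  1.455  0.346  0.197]
1 [ 0.624 -0.15   0.08 ] [ 0.638  0.567 -0.573  2.1    1.566  0.304  0.073]
```

View pics/ws2.png

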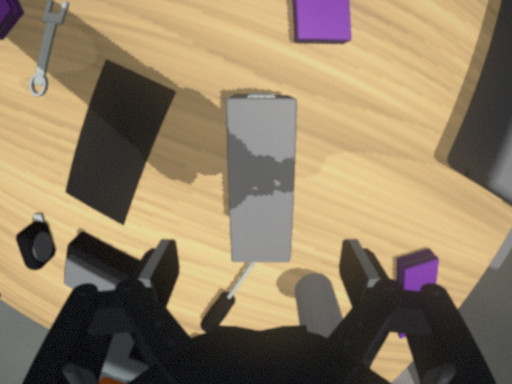

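View pics/sc2.png

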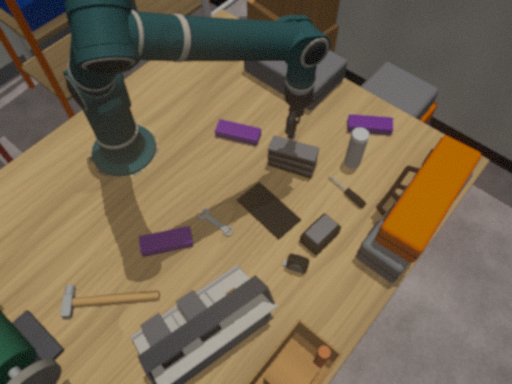

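```bash
python3 - <<'E'
from h import *
np.set_printoptions(precision=4,suppress=True)
ci=r.camera_info("wrist")
P=np.array([onplane(ci,p,.096,True) for p in [(228,98),(296.5,98.5),(291.5,262),(231.5,261.5)]])
print(P,[np.linalg.norm(P[i,:2]-P[(i+1)%4,:2]) for i in range(4)],P.mean(0))
d=P[0]+P[1]-P[2]-P[3];print("yaw",np.degrees(np.arctan2(-d[1],-d[0])))
E
```

```text
[[0.4071 0.2581 0.096 ]
 [0.3878 0.3079 0.096 ]
 [0.525  0.3631 0.096 ]
 [0.545  0.3104 0.096 ]] [np.float64(0.0533785783761124), np.float64(0.14786284472634836), np.float64(0.056327915284173725), np.float64(0.14754728924219382)] [0.4662 0.3099 0.096 ]
yaw 21.359030385796355
```

```bash
sed -i 's/CS=np.array(.*/CS=np.array([.4665,.3098])/; s/21.4)/21.35)/' h.py; python3 - <<'E'
from h import *
np.set_printoptions(precision=3,suppress=True)
def st(n):
    s=r.get_state();print(n,s["tool_pos"],s["contact_force"],s["ft_torque"],round(s["finger_gap"],4),round(s["clock"],2))
p,o=level(CS,.064,YS,1)
r.move_l(p,o,rate=.12); st("down")
r.grip(.05,40); st("grip")
r.pause(.2); st("grip2")
r.move_l(p+[0,0,.02],rate=.06); st("lift")
cv2.imwrite("pics/sc3.png",r.camera("scene")[100:250,200:400]); cv2.imwrite("pics/w3.png",r.camera("wrist"))
E
```

```text
down [0.467 0.31  0.084] [0.814 0.056 1.312] [0.037 0.029 0.051] 0.0853 10.79
grip [0.467 0.31  0.085] [-0.238 -3.597  9.385] [-0.394  0.24  -0.022] 0.0502 11.24
grip2 [0.467 0.31  0.085] [-0.682 -2.608  9.545] [-0.343  0.172  0.031] 0.0505 11.44
lift [0.467 0.31  0.103] [-0.752  0.494 -0.148] [-0.015  0.017  0.021] 0.0505 11.93
```

View pics/sc3.png

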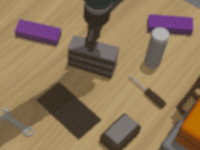

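View pics/w3.png

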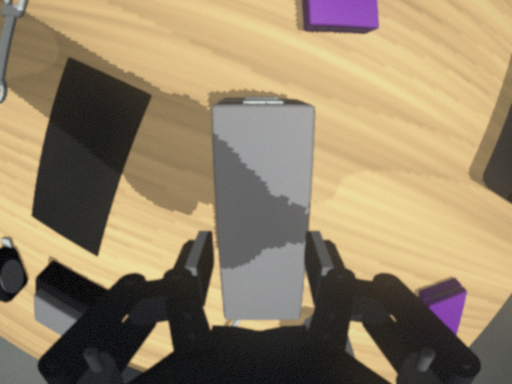

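```bash
python3 - <<'E'
from h import *
im=r.camera("scene")[60:200,240:360]
cv2.imwrite("pics/sc4.png",cv2.resize(im,None,fx=5,fy=4.2,interpolation=cv2.INTER_CUBIC))
print(r.get_state()["contact_force"])
E
```

```text
[ 0.03402098 -0.08856294 -0.24649241]
```

View pics/sc4.png

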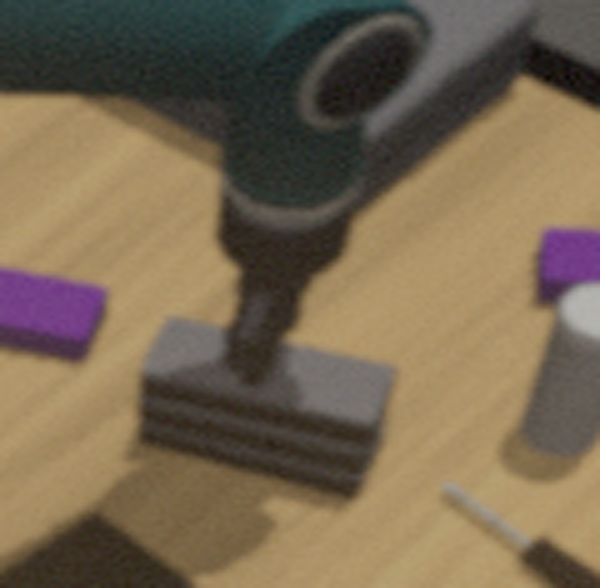

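```bash
python3 - <<'E'
from h import *
np.set_printoptions(precision=1,suppress=True)
ci=r.camera_info("wrist");s=r.get_state();R=Rn.from_rotvec(s["tool_rot"]).as_matrix()
for x in(.014,.004,-.005,-.016):
  print(x,[proj(ci,s["tool_pos"]+R@np.array([x,y,z]),True) for y in(-.025,.025) for z in(-.011,.011)])
for x in(.014,.001):
  print("open",x,[proj(ci,s["tool_pos"]+R@np.array([x,y,z]),True) for y in(-.0425,.0425) for z in(-.011,.011)])
im=cv2.imread("pics/w3.png")[200:350,150:370];cv2.imwrite("pics/w3c.png",cv2.resize(im,None,fx=3.5,fy=3.5,interpolation=cv2.INTER_CUBIC))
E
```

```text
0.014 [array([219.2, 208.9]), array([221.1, 240.3]), array([301.2, 208.9]), array([299.2, 240.2])]
0.004 [array([217.1, 215.8]), array([219.2, 248.3]), array([303.5, 215.8]), array([301.2, 248.3])]
-0.005 [array([215.1, 222.7]), array([217.5, 256.2]), array([305.7, 222.6]), array([303.2, 256.2])]
-0.016 [array([212.3, 232. ]), array([215.1, 266.9]), array([308.8, 232. ]), array([305.7, 266.8])]
open 0.014 [array([191.3, 208.6]), array([194.4, 239.7]), array([329.1, 208.6]), array([325.8, 239.6])]
open 0.001 [array([186.7, 217.6]), array([190.3, 250.1]), array([333.9, 217.5]), array([330.1, 250. ])]
```

View pics/w3c.png

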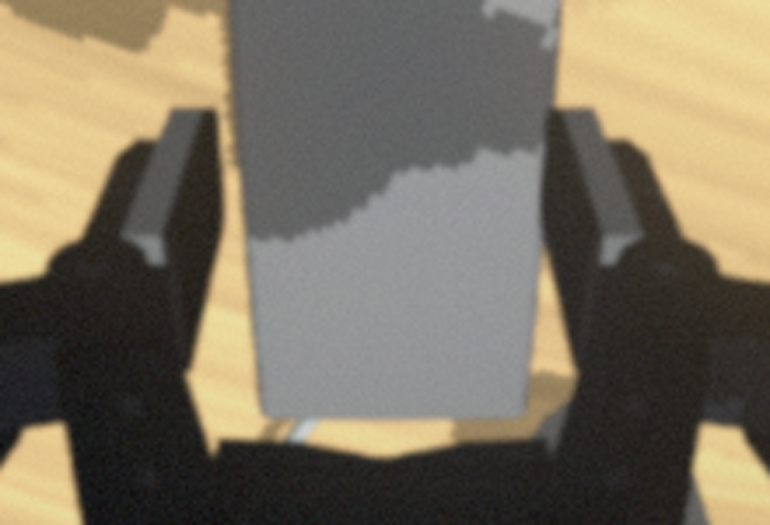

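```bash
sed -i 's/^D=.*/D=-.007/' h.py; cat >> h.py <<'E'
def st(n):
    s=r.get_state();print(n,s["tool_pos"].round(4),s["contact_force"].round(1),round(s["finger_gap"],4),round(s["clock"],2));return s
E
python3 - <<'E'
from h import *
np.set_printoptions(precision=4,suppress=True)
p,o=level(CS,.15,YS,1)
r.move_l(p,o,rate=.15);r.grip(.085)
ci=r.camera_info("wrist");cv2.imwrite("pics/w4.png",r.camera("wrist")); np.savez("w4.npz",**ci); st("")
s=r.get_state();R=Rn.from_rotvec(s["tool_rot"]).as_matrix()
for x in(0,-.008,-.013,-.018,-.023):
  print(x,[proj(ci,s["tool_pos"]+R@np.array([x,y,z]),True) for y in(-.0428,.0428) for z in(-.011,)])
for ps in (level(CS,.064,YS,1),level(CS,.032,YS,1),level([.516,.133],.004,np.radians(-5),1),
    rack(.03,.20,1),rack(.03,.15,1),rack(.03,.08,1),rack(.035,.017,1),rack(.084,.017,1),rack(.075,0,1)):
    print(ps[0],r.inverse_kinematics(*ps))
im=cv2.imread("pics/w4.png");cv2.imwrite("pics/w4c.png",cv2.resize(im[80:300,140:380],None,fx=3.2,fy=2.7,interpolation=cv2.INTER_CUBIC))
E
```

```text
[0.4664 0.3098 0.1428] [ 0.4 -0.2 -1. ] 0.0852 12.98
0 [array([185.7933, 218.4475]), array([334.8548, 218.3893])]
-0.008 [array([182.6034, 224.6665]), array([338.1834, 224.5883])]
-0.013 [array([180.4799, 228.8286]), array([340.3984, 228.7356])]
-0.018 [array([178.2486, 233.2212]), array([342.7251, 233.1114])]
-0.023 [array([175.9026, 237.8614]), array([345.1706, 237.7324])]
[0.4665 0.3098 0.057 ] [ 0.0938  0.8394 -1.0245  1.8903  0.8923  0.9559  0.5839]
[0.4665 0.3098 0.025 ] [ 0.065   0.877  -0.9775  1.8996  0.9391  0.9106  0.5519]
[ 0.516  0.133 -0.003] [ 0.3461  0.8401 -0.868   1.9723  0.9273  0.7899  0.4086]
[ 0.5017 -0.1202  0.2086] [ 1.3563  0.2857 -1.3126  2.269   0.9426  0.412   0.6532]
[ 0.526  -0.1261  0.1653] [ 1.0262  0.3392 -0.9802  2.2645  1.187   0.3502  0.4079]
[ 0.56   -0.1344  0.1047] [ 0.7661  0.4658 -0.7096  2.235   1.593   0.3192  0.0208]
[ 0.5949 -0.1428  0.0527] [ 0.5541  0.5652 -0.4658  2.18    1.9211  0.2691 -0.3121]
[ 0.6361 -0.1528  0.0772] [ 0.641   0.5909 -0.5805  2.0724  1.5495  0.3154  0.1003]
[ 0.6368 -0.153   0.0579] [ 0.5549  0.6022 -0.4727  2.0797  1.6804  0.2677 -0.051 ]
```

View pics/w4c.png

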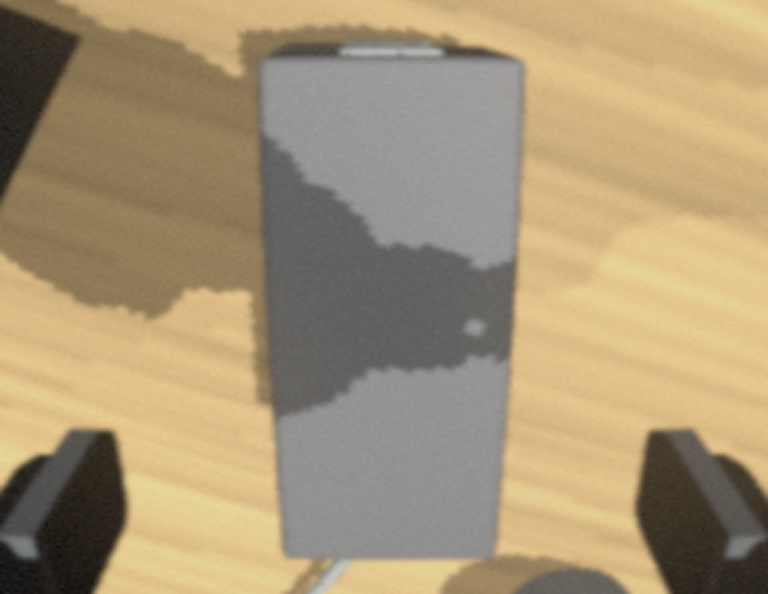

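```bash
python3 - <<'E'
from h import *
np.set_printoptions(precision=4,suppress=True)
ci=dict(np.load("w4.npz"))
P=np.array([onplane(ci,p,.096,True) for p in [(221.3,102),(303.4,102.6),(295.3,285.6),(228.4,285.6)]])
print([np.linalg.norm(P[i,:2]-P[(i+1)%4,:2]) for i in range(4)],P.mean(0))
d=P[0]+P[1]-P[2]-P[3];print("yaw",np.degrees(np.arctan2(-d[1],-d[0])))
p,o=level(CS,.064,YS,1)
r.move_l(p+[0,0,.025],o,rate=.15);a=st("above")
r.move_l(p,o,rate=.05);b=st("down")
if b["contact_force"][2]-a["contact_force"][2]<4:
    r.grip(.05,50); r.pause(.2); st("grip")
    cv2.imwrite("pics/w5.png",r.camera("wrist"))
E
```

```text
[np.float64(0.05437158891127009), np.float64(0.1470200123282452), np.float64(0.05601239408912303), np.float64(0.14710366470812336)] [0.4662 0.3115 0.096 ]
yaw 21.453154779052593
above [0.4664 0.3103 0.0822] [ 0.3 -0.4  0.6] 0.0852 13.54
down [0.4664 0.3099 0.0569] [ 0.4 -0.3 -0.2] 0.0849 14.19
grip [0.4666 0.3106 0.0577] [-1.4  1.   5.1] 0.0551 14.78
```

View pics/w5.png

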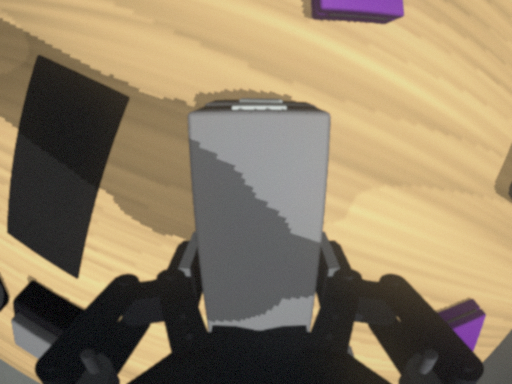

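```bash
python3 - <<'E'
from h import *
np.set_printoptions(precision=4,suppress=True)
p,o=level(CS,.064,YS,1)
r.move_l(p+[0,0,.02],o,rate=.06);st("lift20")
r.move_l(p+[0,0,.07],o,rate=.15);st("lift")
im=r.camera("scene")[60:240,220:360]; cv2.imwrite("pics/sc5.png",cv2.resize(im,None,fx=4.5,fy=3.3,interpolation=cv2.INTER_CUBIC))
q,o2=level([.516,.133],.004,np.radians(-5),1)
r.goto(q+[0,0,.07],o2);a=st("over mat")
r.move_l(q+[0,0,.006],o2,rate=.12);b=st("mat+6")
z=.006
while z>-.004:
    z-=.0015; r.move_l(q+[0,0,z],o2,rate=.02); b=st(f"z{z:.4f}")
    if b["contact_force"][2]-a["contact_force"][2]>5: break
E
```

```text
lift20 [0.4667 0.3094 0.0771] [ 0.1 -0.8 -3.8] 0.055 15.31
lift [0.4665 0.3093 0.1267] [-0.5  0.2 -5. ] 0.0558 15.79
over mat [0.5158 0.1332 0.0667] [ 0.1  0.9 -3.4] 0.0552 16.63
mat+6 [0.5162 0.1339 0.0034] [-1.2  0.  -4.4] 0.0551 17.32
z0.0045 [0.5164 0.133  0.002 ] [ 1.   0.1 -4.2] 0.0552 17.57
z0.0030 [0.5161 0.1329 0.0001] [ 0.2 -0.4 -4.1] 0.0547 17.82
z0.0015 [ 0.5159  0.133  -0.0016] [-0.   0.1 -4.2] 0.0549 18.07
z0.0000 [ 0.5162  0.1331 -0.0023] [-2.1 -1.8  4.9] 0.0551 18.32
```

View pics/sc5.png

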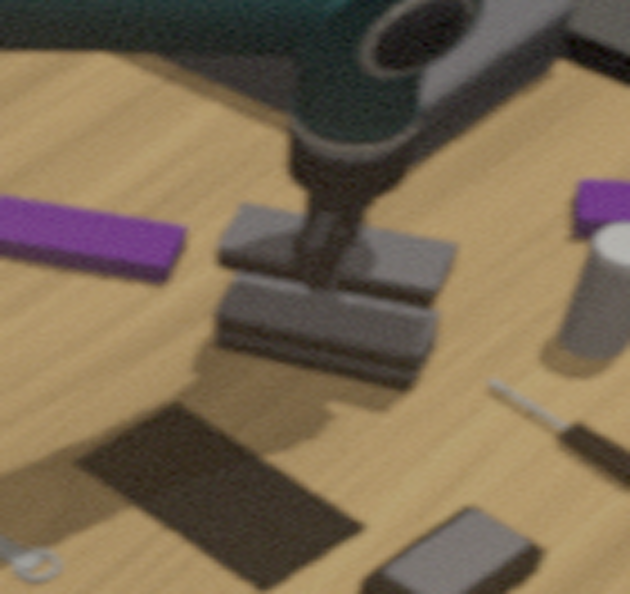

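```bash
python3 - <<'E'
from h import *
np.set_printoptions(precision=4,suppress=True)
q,o2=level([.516,.133],.004,np.radians(-5),1)
r.grip(.085);r.move_l(q+[0,0,.09],o2,rate=.2); st("up")
p,o=level(CS,.032,YS,1)
r.goto(p+[0,0,.06],o); 
ci=r.camera_info("wrist");cv2.imwrite("pics/w6.png",r.camera("wrist")); np.savez("w6.npz",**ci); st("above")
im=cv2.imread("pics/w6.png");cv2.imwrite("pics/w6c.png",cv2.resize(im[80:300,140:380],None,fx=3.2,fy=2.7,interpolation=cv2.INTER_CUBIC))
E
```

```text
up [0.5157 0.1323 0.0864] [-0.3 -0.4 -0.4] 0.0851 19.32
above [0.4669 0.3082 0.0839] [ 0.2  0.1 -0.3] 0.0852 20.13
```

View pics/w6c.png

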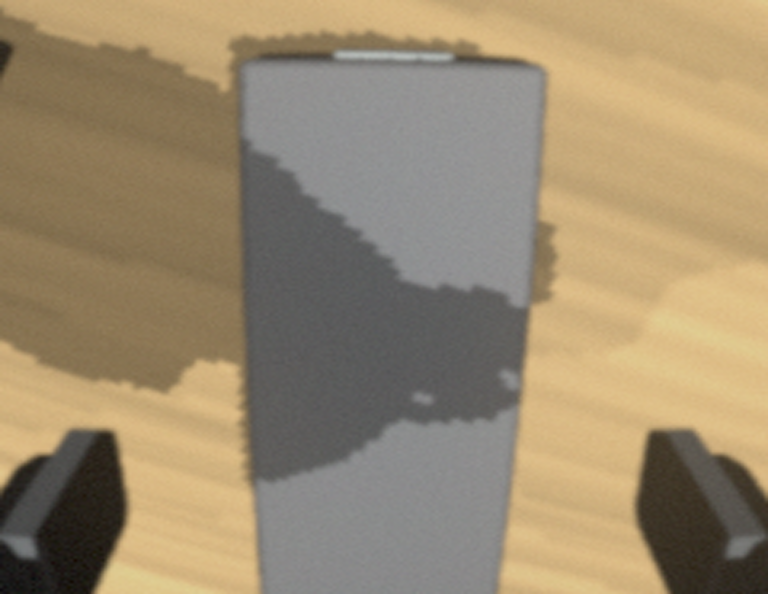

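View pics/w6.png

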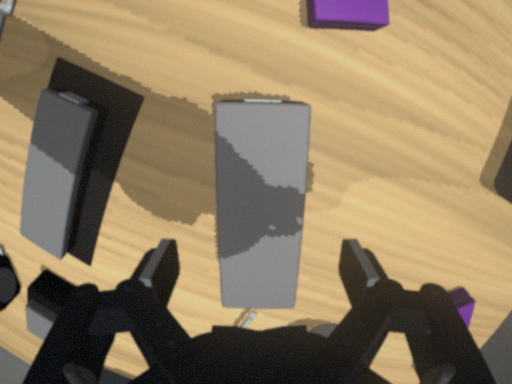

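```bash
python3 - <<'E'
from h import *
np.set_printoptions(precision=4,suppress=True)
ci=dict(np.load("w6.npz"))
P=np.array([onplane(ci,p,.064,True) for p in [(215.3,104.4),(310,105),(296.3,307),(221.8,307)]])
print([np.linalg.norm(P[i,:2]-P[(i+1)%4,:2]) for i in range(4)],P.mean(0))
d=P[0]+P[1]-P[2]-P[3];print("yaw",np.degrees(np.arctan2(-d[1],-d[0])))
c=P.mean(0)
p,o=level(CS,.032,YS,1)
r.move_l(p+[0,0,.02],o,rate=.12);a=st("a")
r.move_l(p,o,rate=.05);b=st("down")
if b["contact_force"][2]-a["contact_force"][2]<4:
    r.grip(.05,60); r.pause(.2); st("grip")
    r.move_l(p+[0,0,.015],rate=.05);st("lift15")
    r.move_l(p+[0,0,.10],rate=.15);r.pause(.2);st("lift")
    ci=r.camera_info("wrist");cv2.imwrite("pics/w7.png",r.camera("wrist")); np.savez("w7.npz",**ci)
    for ps in (rack(.03,.20,1),rack(.03,.15,1),rack(.03,.08,1),rack(.084,.017,1)): print(r.inverse_kinematics(*ps))
E
```

```text
[np.float64(0.05436547580386093), np.float64(0.14701818135684688), np.float64(0.056796501304417976), np.float64(0.14727876153172684)] [0.4664 0.3094 0.064 ]
yaw 20.551722861401874
a [0.4665 0.3094 0.0447] [-0.2  0.7  0.5] 0.0844 20.62
down [0.4663 0.3099 0.0248] [ 0.2  0.5 -0.4] 0.0847 21.17
grip [0.4668 0.3102 0.0256] [-0.7  0.2  5.1] 0.0551 21.75
lift15 [0.4666 0.3096 0.04  ] [-0.4 -1.  -3.1] 0.0552 22.2
lift [0.466  0.3094 0.1239] [ 0.3  0.5 -3.4] 0.0549 23.12
[ 1.2829  0.2284 -1.211   2.2708  0.8234  0.3625  0.7534]
[ 1.0306  0.3415 -0.9858  2.2643  1.1907  0.3528  0.4053]
[ 0.7909  0.4761 -0.74    2.2337  1.5957  0.3351  0.0252]
[ 0.6685  0.6019 -0.6158  2.0708  1.5573  0.3355  0.1032]
```

View pics/w7.png

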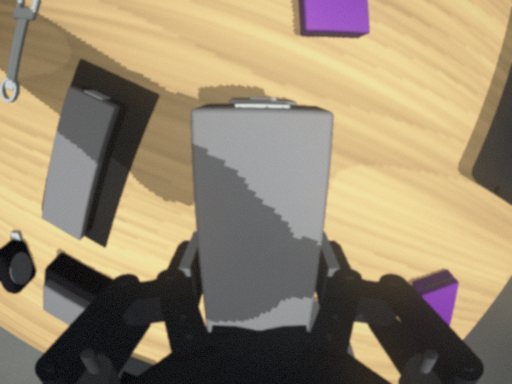

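```bash
python3 - <<'E'
from h import *
np.set_printoptions(precision=4,suppress=True)
r.goto(*level([.50,.05],.17,0.,1)); st("mid")
p,o=rack(.03,.12,1); r.goto(p,o); r.pause(.3); s=st("pre"); print(s["joint_pos"],BR.T@(s["tool_pos"]-BO))
ci=r.camera_info("wrist");cv2.imwrite("pics/w8.png",r.camera("wrist")); np.savez("w8.npz",**ci)
cv2.imwrite("pics/sc8.png",cv2.resize(r.camera("scene")[200:384,100:300],None,fx=4,fy=3.2,interpolation=cv2.INTER_CUBIC))
E
```

```text
mid [0.4999 0.0514 0.1632] [-0.2  0.6 -2. ] 0.0551 24.2
pre [ 0.5413 -0.1285  0.1393] [ 0.4 -0.4 -3.6] 0.0548 25.25
[ 0.8551  0.3754 -0.8003  2.2562  1.3413  0.3099  0.2511] [0.0303 0.1063 0.1128]
```

View pics/w8.png

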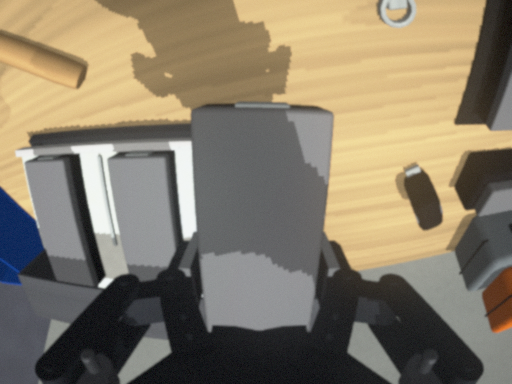

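View pics/sc8.png

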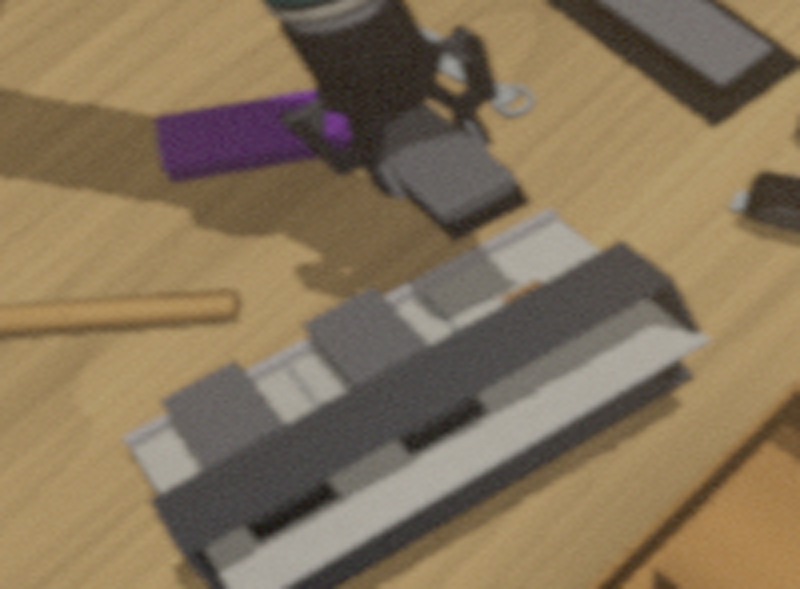

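```bash
python3 - <<'E'
from h import *
np.set_printoptions(precision=1,suppress=True)
ci=dict(np.load("w8.npz"))
for L in [(0,-133,32),(0,-77,32),(0,-28,32),(0,28,32),(-8,-167.5,10),(5,-52,4),(122,-166,60),(0,52,0)]:
    X=BO+BR@(np.array(L)/1000.); print(L,proj(ci,X,True), [ (proj(ci,X+BR[:,k]*.003,True)-proj(ci,X,True)) for k in range(3)])
im=cv2.imread("pics/w8.png");cv2.imwrite("pics/w8c.png",cv2.resize(im[120:310,10:210],None,fx=4,fy=3.1,interpolation=cv2.INTER_CUBIC))
E
```

```text
(0, -133, 32) [ 24.1 158.8] [array([0.5, 2.8]), array([ 1.9, -0.1]), array([-1.8,  0.8])]
(0, -77, 32) [ 63.6 156.7] [array([0.5, 3.1]), array([ 2.4, -0.1]), array([-1.8,  0.8])]
(0, -28, 32) [106.3 154.8] [array([0.4, 3.3]), array([ 2.9, -0.1]), array([-1.6,  0.8])]
(0, 28, 32) [164.9 153.1] [array([0.3, 3.5]), array([ 3.4, -0.1]), array([-1.1,  0.8])]
(-8, -167.5, 10) [ 15.6 148. ] [array([0.4, 2.6]), array([ 1.6, -0.1]), array([-1.7,  0.6])]
(5, -52, 4) [ 99.4 153.8] [array([0.4, 2.9]), array([ 2.5, -0.1]), array([-1.4,  0.7])]
(122, -166, 60) [ 18.4 271.5] [array([0.9, 2.2]), array([1.7, 0.4]), array([-1.5,  1.4])]
(0, 52, 0) [200.2 144.8] [array([0.1, 3.2]), array([ 3.2, -0.1]), array([-0.6,  0.7])]
```

View pics/w8c.png

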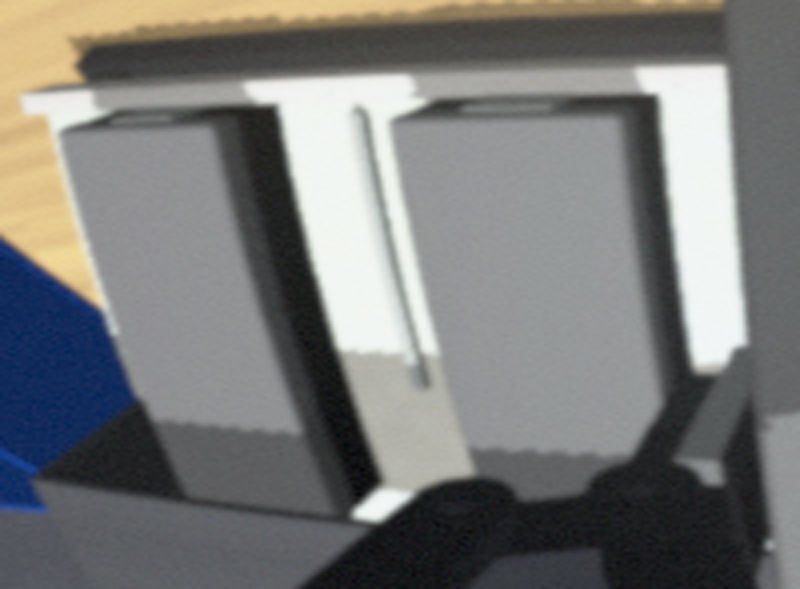

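```bash
python3 - <<'E'
from h import *
np.set_printoptions(precision=4,suppress=True)
def bs(n):
    s=r.get_state();b=BR.T@(s["tool_pos"]-BO)-[0,0,D];print(n,"box",b,"F",(BR.T@s["contact_force"]).round(1),round(s["finger_gap"],4),round(s["clock"],2));return s
bs("pre")
p,o=rack(.03,.05,1); r.move_l(p,o,rate=.12);r.pause(.1);bs("")
p,o=rack(.03,.018,1); r.move_l(p,o,rate=.06);r.pause(.2);bs("")
ci=r.camera_info("wrist");cv2.imwrite("pics/w9.png",r.camera("wrist"))
cv2.imwrite("pics/sc9.png",cv2.resize(r.camera("scene")[200:384,100:300],None,fx=4,fy=3.2,interpolation=cv2.INTER_CUBIC))
E
```

```text
pre box [0.0301 0.1056 0.1198] F [-1.2 -0.2 -2.3] 0.055 25.35
 box [0.0304 0.105  0.0506] F [-2.1  1.1 -1.7] 0.0548 26.18
 box [0.0303 0.105  0.0183] F [-1.9 -0.  -3.3] 0.0551 27.07
```

View pics/w9.png

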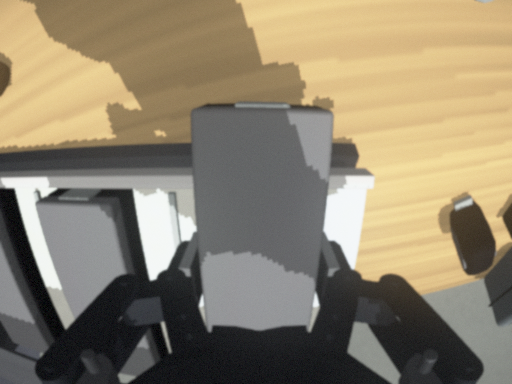

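View pics/sc9.png

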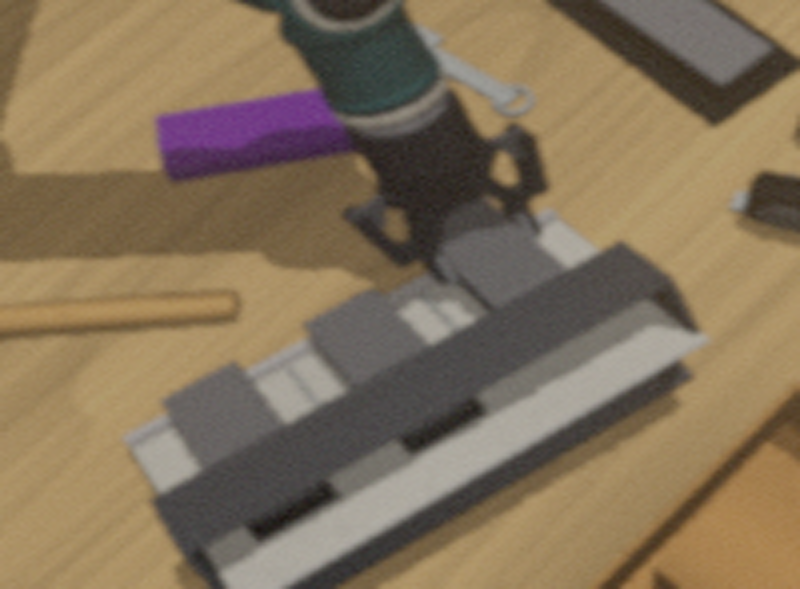

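```bash
python3 - <<'E'
from h import *
np.set_printoptions(precision=4,suppress=True)
def bs(n):
    s=r.get_state();f=BR.T@s["contact_force"];b=BR.T@(s["tool_pos"]-BO)-[0,0,D];print(n,"box",b,"F",f.round(1),round(s["finger_gap"],4),round(s["clock"],2));return f
ok=True
for x in (.045,.06,.075,.088):
    r.move_l(*rack(x,.018,1),rate=.05); f=bs(x)
    if abs(f[0])>8 or abs(f[2]+2)>8: ok=False;break
if ok:
    r.pause(.2); f0=bs("in")
    z=.018
    while z>-.006:
        z-=.003 if z>.0065 else .0015
        r.move_l(*rack(.088,z,1),rate=.03); f=bs(round(z,4))
        if f[2]-f0[2]>6: break
cv2.imwrite("pics/w10.png",r.camera("wrist"))
E
```

```text
0.045 box [0.0449 0.105  0.0181] F [-1.5 -0.5 -1.4] 0.0552 27.62
0.06 box [0.0595 0.105  0.018 ] F [-2.4  0.4 -1.9] 0.0551 28.07
0.075 box [0.0744 0.105  0.018 ] F [-2.1 -0.1 -2.9] 0.0551 28.52
0.088 box [0.0875 0.105  0.018 ] F [-2.  -0.  -1.9] 0.0548 28.93
in box [0.0873 0.105  0.0179] F [-1.9 -0.1 -3.2] 0.055 29.12
0.015 box [0.0877 0.105  0.0148] F [-0.1 -0.7 -2.8] 0.055 29.38
0.012 box [0.0878 0.105  0.0118] F [-2.4  0.2 -3.3] 0.055 29.62
0.009 box [0.0879 0.105  0.0088] F [-1.1  0.1 -3.6] 0.0549 29.88
0.006 box [0.0879 0.105  0.0058] F [-1.1  0.1 -3.8] 0.055 30.12
0.0045 box [0.088  0.105  0.0044] F [-1.9  0.2 -1.9] 0.0554 30.38
0.003 box [0.0881 0.105  0.0039] F [-3.9 -2.1 12.7] 0.0553 30.62
```

View pics/w10.png

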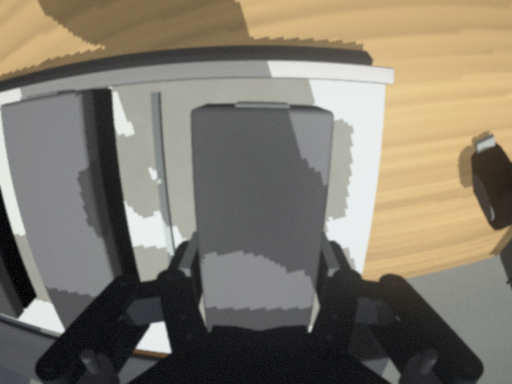

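```bash
python3 - <<'E'
from h import *
np.set_printoptions(precision=4,suppress=True)
def bs(n,q=0):
    r.pause(.05)
    s=r.get_state();f=BR.T@s["contact_force"];b=BR.T@(s["tool_pos"]-BO)-[0,0,D]
    print(n,"box",b,"F",f.round(1),round(s["finger_gap"],4),round(s["clock"],2));return f
x=.088;zc=.0037
r.move_l(*rack(x,zc,1),rate=.02);bs("z")
hist=[]
while x>.070:
    x-=.002 if x>.081 else .0006
    r.move_l(*rack(x,zc,1),rate=.03); f=bs(round(x,4)); 
    if f[0]>13: break
r.pause(.3);bs("hold")
cv2.imwrite("pics/w11.png",r.camera("wrist"))
E
```

```text
z box [0.0882 0.105  0.004 ] F [-1.4 -1.7  6.3] 0.0553 30.98
0.086 box [0.0872 0.1051 0.004 ] F [ 1.7 -0.7  6. ] 0.0551 31.27
0.084 box [0.0853 0.1052 0.004 ] F [3.  0.6 4.3] 0.055 31.57
0.082 box [0.0832 0.1052 0.004 ] F [2.2 0.5 6.6] 0.0555 31.88
0.08 box [0.081  0.1053 0.004 ] F [ 2.4 -0.4  5.4] 0.0551 32.17
0.0794 box [0.0805 0.1053 0.004 ] F [2.8 1.1 4.6] 0.055 32.48
0.0788 box [0.08   0.1053 0.004 ] F [ 2.6 -0.8  4.8] 0.0546 32.77
0.0782 box [0.0794 0.1053 0.004 ] F [ 3.7 -0.5  5.8] 0.0553 33.08
0.0776 box [0.0788 0.1053 0.004 ] F [ 4.1 -0.9  5.3] 0.0552 33.38
0.077 box [0.0782 0.1053 0.004 ] F [3.4 0.8 5.5] 0.0551 33.67
0.0764 box [0.0776 0.1053 0.004 ] F [3.2 0.4 4.8] 0.0551 33.98
0.0758 box [0.077  0.1053 0.004 ] F [2.9 0.5 4.8] 0.0548 34.27
0.0752 box [0.0764 0.1053 0.004 ] F [3.2 0.4 4.8] 0.0553 34.58
0.0746 box [0.0761 0.1053 0.004 ] F [3.8 0.2 4.7] 0.0553 34.88
0.074 box [0.0761 0.1053 0.004 ] F [4.5 0.  2.9] 0.0551 35.17
0.0734 box [0.0761 0.1054 0.004 ] F [ 7.4 -0.1  1. ] 0.0549 35.48
0.0728 box [0.0761 0.1054 0.0041] F [9.  1.7 2. ] 0.0552 35.77
0.0722 box [0.0761 0.1054 0.0042] F [9.1 0.4 2.4] 0.0554 36.08
0.0716 box [0.0761 0.1055 0.0042] F [9.9 0.3 2.1] 0.0552 36.38
0.071 box [0.0761 0.1054 0.0043] F [10.5  0.   2.7] 0.0547 36.67
0.0704 box [0.076  0.1055 0.0044] F [12.9 -0.1  2.3] 0.0546 36.98
0.0698 box [0.076  0.1055 0.0044] F [13.   0.6  2.1] 0.055 37.27
hold box [0.076  0.1055 0.0045] F [13.3  0.3  1.4] 0.0551 37.62
```

View pics/w11.png

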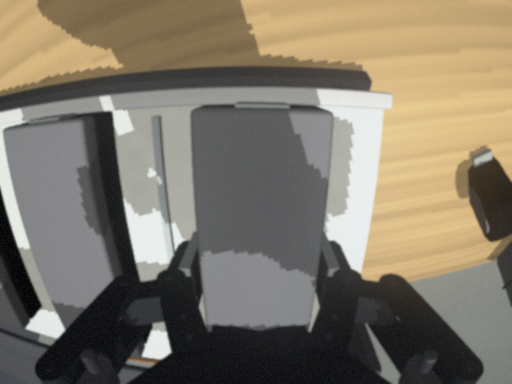

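```bash
python3 - <<'E'
from h import *
np.set_printoptions(precision=4,suppress=True)
def bs(n,q=0):
    r.pause(.05)
    s=r.get_state();f=BR.T@s["contact_force"];b=BR.T@(s["tool_pos"]-BO)-[0,0,D]
    print(n,"box",b,"F",f.round(1),round(s["finger_gap"],4),round(s["clock"],2));return f
r.move_l(*rack(.0698,.0030,1),rate=.02);r.pause(.2);bs("press")
r.move_l(*rack(.0740,.0035,1),rate=.03);r.pause(.1);bs("relax")
r.grip(.085);r.pause(.1);bs("open")
s=r.get_state()["tool_pos"]; b=BR.T@(s-BO)-[0,0,D]
r.move_l(*rack(b[0],.06,1,y=b[1]),rate=.1);bs("up")
r.move_l(*rack(.05,.13,1),rate=.2);bs("up2")
ci=r.camera_info("wrist");cv2.imwrite("pics/w12.png",r.camera("wrist"));np.savez("w12.npz",**ci)
cv2.imwrite("pics/sc12.png",cv2.resize(r.camera("scene")[200:384,100:300],None,fx=4,fy=3.2,interpolation=cv2.INTER_CUBIC))
E
```

```text
press box [0.0762 0.1055 0.0041] F [12.2  0.5  6.8] 0.0552 38.17
relax box [0.0761 0.1054 0.004 ] F [ 7.  -0.9  5.3] 0.0551 38.62
open box [0.0736 0.105  0.0034] F [ 0.3 -0.5  0.9] 0.0851 39.17
up box [0.0734 0.1048 0.0596] F [0.7 0.4 0.6] 0.085 39.94
up2 box [0.0503 0.1045 0.1294] F [-0.1 -0.4 -0.3] 0.0848 40.51
```

View pics/w12.png

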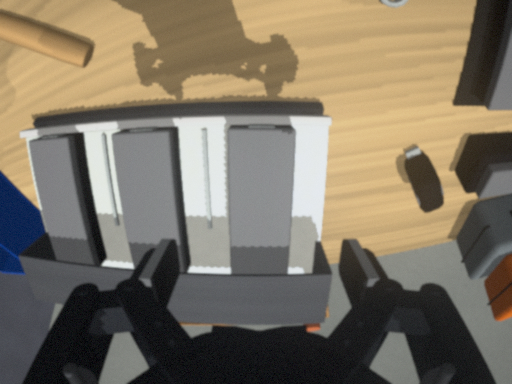

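View pics/sc12.png

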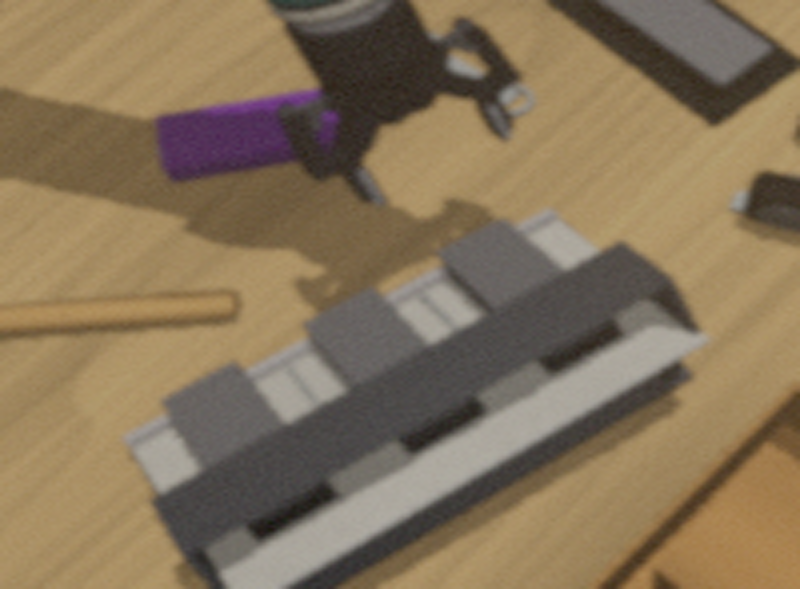

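```bash
python3 - <<'E'
from h import *
r.goto(*level([.50,.05],.17,0.,1)); st("mid")
r.goto(*level(CS,.09,YS,1));r.pause(.1); st("stack hover")
ci=r.camera_info("wrist");cv2.imwrite("pics/w13.png",r.camera("wrist"));np.savez("w13.npz",**ci)
im=cv2.imread("pics/w13.png");cv2.imwrite("pics/w13c.png",cv2.resize(im[80:330,180:340],None,fx=4,fy=2.4,interpolation=cv2.INTER_CUBIC))
E
```

```text
mid [0.5001 0.0495 0.1621] [-1.1 -1.2 -0.9] 0.0849 41.38
stack hover [0.4681 0.3076 0.0833] [0.6 0.4 0. ] 0.0849 42.54
```

View pics/w13c.png

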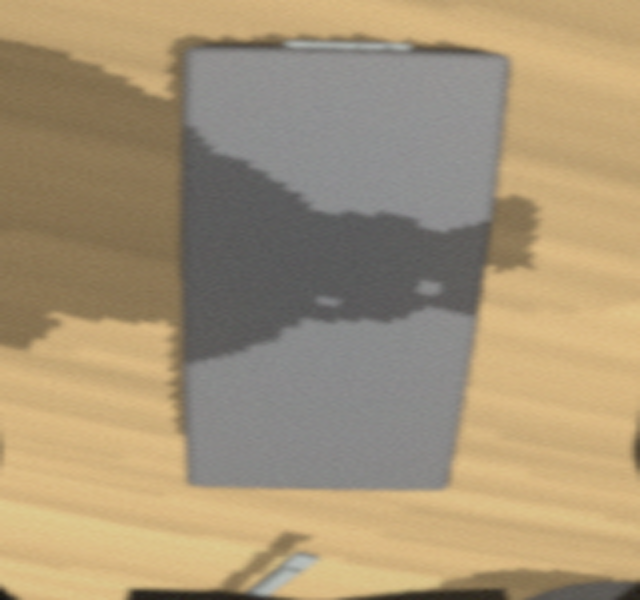

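View pics/w13.png

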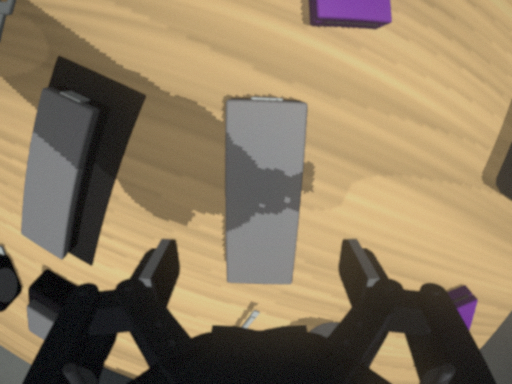

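```bash
python3 - <<'E'
from h import *
np.set_printoptions(precision=4,suppress=True)
ci=dict(np.load("w13.npz"))
P=np.array([onplane(ci,p,.032,True) for p in [(226.8,100.8),(306.8,103.6),(292.5,282.9),(227.5,282)]])
print([np.linalg.norm(P[i,:2]-P[(i+1)%4,:2]) for i in range(4)],P.mean(0))
d=P[0]+P[1]-P[2]-P[3];print("yaw",np.degrees(np.arctan2(-d[1],-d[0])))
for a,b in((0,3),(1,2)): d=P[a]-P[b];print(np.degrees(np.arctan2(-d[1],-d[0])))
for a,b in((0,1),(3,2)): d=P[b]-P[a];print(np.degrees(np.arctan2(d[0],-d[1])))
E
```

```text
[np.float64(0.054221481434114496), np.float64(0.14681953303009482), np.float64(0.055298553283437094), np.float64(0.14748708999602952)] [0.4679 0.3101 0.032 ]
yaw 19.418321055535962
19.209852303041774
19.627737675002216
-160.59995635611963
-159.90791300980624
```

```bash
python3 - <<'E'
from h import *
np.set_printoptions(precision=4,suppress=True)
q,o2=level([.516,.133],.004,np.radians(-5),1)
r.goto(q+[0,0,.07],o2);r.move_l(q+[0,0,.001],o2,rate=.1);st("at mat")
r.grip(.05,50);r.pause(.15);st("grip")
r.move_l(q+[0,0,.02],o2,rate=.06);r.move_l(q+[0,0,.09],o2,rate=.2);st("lift")
C2=np.array([.4678,.3101]);Y2=np.radians(19.5)
p,o=level(C2,.032,Y2,1)
r.goto(p+[0,0,.06],o);r.pause(.2);a=st("over")
cv2.imwrite("pics/w14.png",r.camera("wrist"))
r.move_l(p+[0,0,.008],o,rate=.08);r.pause(.15);a=st("+8")
z=.008
while z>-.004:
    z-=.0015; r.move_l(p+[0,0,z],o,rate=.02); b=st(f"z{z:.4f}")
    if b["contact_force"][2]-a["contact_force"][2]>4: break
cv2.imwrite("pics/w15.png",r.camera("wrist"))
cv2.imwrite("pics/sc15.png",cv2.resize(r.camera("scene")[100:220,230:350],None,fx=5,fy=5,interpolation=cv2.INTER_CUBIC))
E
```

```text
at mat [ 0.5162  0.1334 -0.0018] [0.5 0.5 0.3] 0.085 44.2
grip [ 0.5166  0.1332 -0.0012] [-0.7 -0.3  6.2] 0.0551 44.73
lift [0.5157 0.1323 0.0865] [-0.1  0.1 -4.6] 0.0549 45.7
over [0.4684 0.3087 0.0845] [ 0.4  0.2 -2.7] 0.0552 46.66
+8 [0.4681 0.3104 0.0336] [-0.4  0.7 -3.9] 0.0555 47.66
z0.0065 [0.4679 0.31   0.0316] [ 0.2  0.3 -4.3] 0.055 47.91
z0.0050 [0.4677 0.31   0.0299] [-0.   0.1 -3.8] 0.0554 48.16
z0.0035 [0.4677 0.31   0.0284] [ 0.7  0.1 -3.8] 0.0553 48.41
z0.0020 [0.4678 0.3102 0.027 ] [-0.1 -0.1 -3.6] 0.055 48.66
z0.0005 [0.4678 0.3102 0.0268] [-3.2 -3.8  9.3] 0.0552 48.91
```

View pics/w15.png

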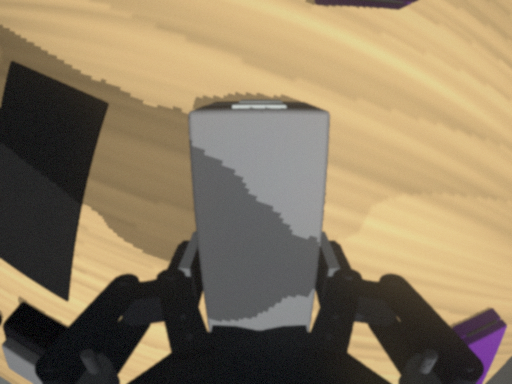

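View pics/sc15.png

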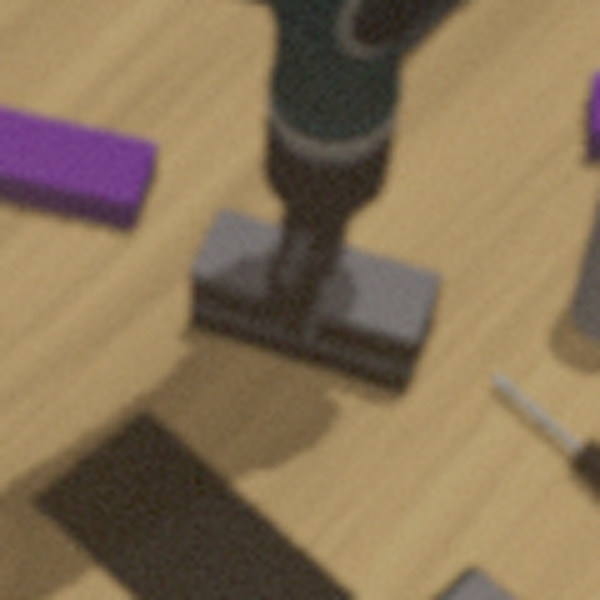

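Seated on the bottom box with light contact and the sides look flush. I'll release, retreat straight up, and check.

```bash
python3 - <<'E'
from h import *
np.set_printoptions(precision=4,suppress=True)
p,o=level([.4678,.3101],.032,np.radians(19.5),1)
r.move_l(p+[0,0,.0015],o,rate=.02)
r.grip(.085);st("open");r.move_l(p+[0,0,.02],o,rate=.08);r.move_l(p+[0,0,.13],o,rate=.2);r.pause(.2);st("up")
ci=r.camera_info("wrist");cv2.imwrite("pics/w16.png",r.camera("wrist"));np.savez("w16.npz",**ci)
cv2.imwrite("pics/w16c.png",cv2.resize(cv2.imread("pics/w16.png")[80:300,180:340],None,fx=4,fy=2.7,interpolation=cv2.INTER_CUBIC))
s=r.camera("scene");cv2.imwrite("pics/sc16.png",cv2.resize(s[125:185,255:335],None,fx=8,fy=8,interpolation=cv2.INTER_CUBIC));cv2.imwrite("pics/sc16f.png",s)
E
```

```text
open [0.4679 0.3102 0.0265] [ 0.5  0.2 -0.5] 0.0851 49.67
up [0.4671 0.3096 0.1536] [0.3 0.  0.3] 0.0849 50.95
```

View pics/w16c.png

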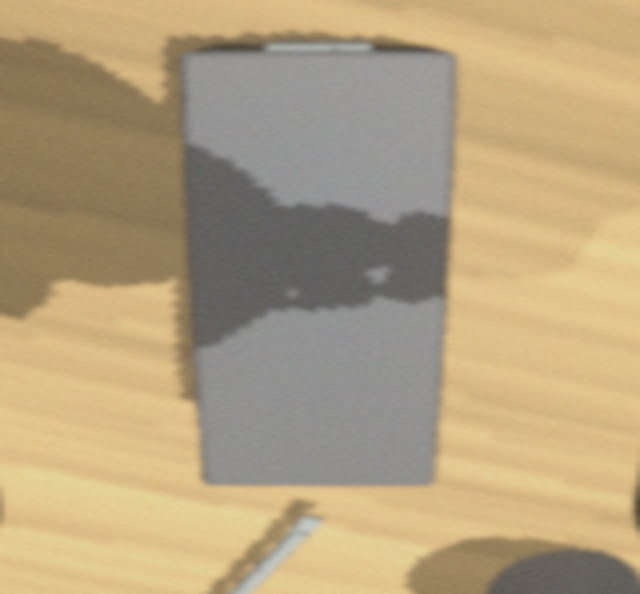

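View pics/sc16.png

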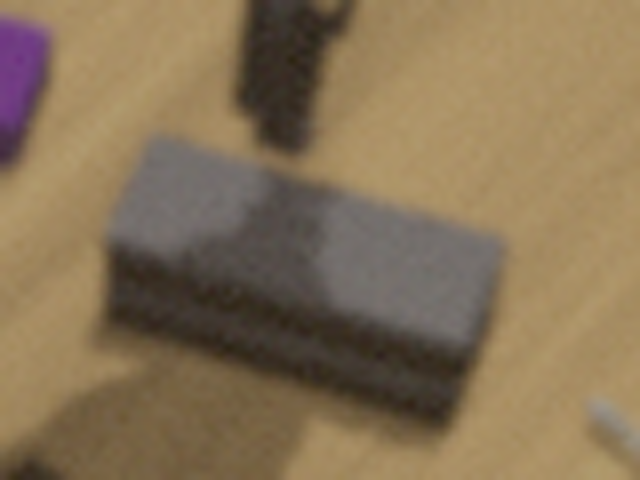

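View pics/sc16f.png

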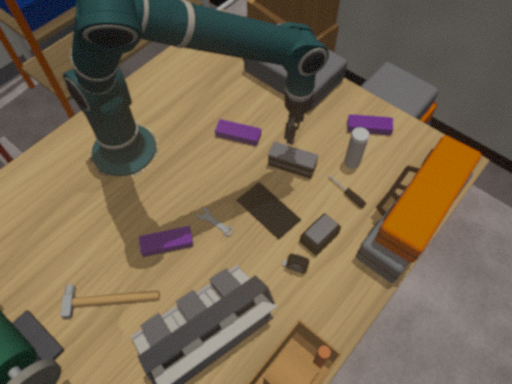

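```bash
python3 - <<'E'
from h import *
np.set_printoptions(precision=4,suppress=True)
ci=dict(np.load("w16.npz"));g=lambda x,y:(180+x/4,80+y/2.7)
P=np.array([onplane(ci,g(*p),.064,True) for p in [(183,57),(456,57),(434,485),(205,485)]])
print(P.mean(0));d=P[0]+P[1]-P[2]-P[3];print("yaw",np.degrees(np.arctan2(-d[1],-d[0])))
# rack: cast lower lid corners of all three boxes onto lid plane (bed z=32 mm, bed 3.5 mm higher than first estimate)
ci=dict(np.load("w12.npz"));n=BR[:,2];O=BO+n*(.0035+.032)
for p in [(31,139),(77,136),(114,134),(172,130),(229,127),(294,128)]:
    c,d=ray(ci,p,True);X=c+d*((O-c)@n)/(d@n);print(p,(BR.T@(X-BO))[:2])
r.job_done();print(r.get_state()["clock"])
E
```

```text
[0.4689 0.3103 0.064 ]
yaw 19.596161917079375
(31, 139) [ 0.0009 -0.1259]
(77, 136) [ 0.0021 -0.0639]
(114, 134) [ 0.0026 -0.0231]
(172, 130) [0.0016 0.0317]
(229, 127) [0.0003 0.0795]
(294, 128) [0.0011 0.1319]
the job is handed in; nothing more can be done
the job is handed in; nothing more can be done
```

The job is handed in, at about 51 s of the 69 s allowed. The middle box is in the empty rack place at bed y = +105 mm, and the top box is back on the bottom box.

- **First grasp missed:** on the first try the fingers closed on the top box's lid. The fingertips were about 11 mm behind the TCP at that opening, not 14 mm ahead as given. I corrected the grasp depth and re-gripped; every grasp after that held. The miss pressed on the lid with about 9 N, and afterwards the top box measured within about 2 mm of where it had been.
- **Middle box:** I slid it in under the hood at the slope's angle and lowered it until it touched the bed, which was about 3.5 mm higher than I had estimated. I then pushed it down the slope. It stopped dead at the bar, about 1 mm from the expected position, with about 13 N on the wrist held for more than 0.3 s. I read the force at the wrist, not at the bar itself.
- **Rack check after release:** its lower end is level with the two neighbouring boxes within about 2 mm, and its centre line is at about y = 105.7 mm.
- **Top box:** it rested on the mat and was set back gently. In the wrist view its centre is about 1 mm and its angle about 0.2° from the bottom box.
- **Bottom box and bystanders:** the bottom box's centre measured within about 2 mm of the original stack position. Its angle was 19.4°, against 21.4° for the original top box, so I set the top box to match the bottom one. The other things look unmoved in the last scene picture, though I did not measure them.

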